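Set a stepped pipe up level on V-blocks for welding

ROBOT

A 6-joint arm with a two-finger parallel gripper is mounted at the origin on the work surface. World frame = base frame: x ahead of the robot, y to its left, z up, the work surface at z = 0. Lengths are in m, angles in rad, forces in N, time in s.
With the tool pointing down it reaches from about 0.35 to 0.775 m from the base axis. Payload 5.5 kg.
Tool frame: the origin (TCP) lies where the fingers leave the gripper's body, on its centre line; the fingertips stand 73 mm ahead of it and the grasp point (between the pads) lies 54 mm ahead of it (robot.tcp_to_grasp is the distance from the TCP to the grasp point, in m); z points along the fingers, y is the direction in which the jaws open and shut (so a half turn about z gives the same grasp; the last joint's range is limited). The gripper opens to 85 mm and grips with 20 to 120 N. Pads are 22 mm wide; open, the fingers measure 114 mm over their backs; the gripper's body (76 mm by 85 mm) begins 54 mm behind the grasp point. The pads swing forward as they close: fully open they stand 13 mm farther back than shut.
Start: joints at [1.177, 0.313, 0.046, 1.304, 0, 1.431], TCP at [0.144, 0.557, 0.304] pointing down, gripper open.
Joint ranges: [-2.76, 2.76], [-0.86, 1.69], [-1.03, 1.26], [-2.2, 2.34], [-1.47, 1.5], [-3.14, 3.14]. Speed limits (rad/s): [2.57, 2.57, 3.14, 3.14, 3.14, 3.14].

INTERFACE

Orientations are given as a unit quaternion [x, y, z, w].
In Python, from rig import robot gives the robot as it stands.
- The arm moves only by the shell command python3 -m jog 'ROWS' [OPENING] [FORCE]. ROWS is JSON, a list that holds one entry, the list of rows, each a list of 4 numbers: the shift along the tool's x, y, z in mm, then the turn about the tool's z in rad. A call has 1 to 12 rows; each row shifts and turns the commanded pose from where the row before left it, along the tool's axes as they then stand; what a row does not reach is not made up. A row lasts 1/12 s, in which the tool goes at most 41.7 mm and 7.16 degrees, less where a joint would pass 70% of its speed; a pose out of reach is approached as far as the arm can. A call with a gripper value outside its range is refused whole. OPENING is the finger opening in mm, from 0 to 85.4, set as the call begins (- or left out, the last holds). The fingers move at their own pace and stop on an object; FORCE is the grip in N (left out, the last holds). Time passes only in rows, so rows that do not move let the fingers close. It gives the time, the measured TCP pose, the force and the opening at its end, in the units of the state.
- robot.state(): the state, without advancing time (a new reading comes with each control period).
- robot.snapshot(name): name is "scene" or "top" or "wrist"; returns the picture (384x512x3 uint8, red, green, blue); there is no depth.
- robot.get_calibration(name): a dict with "fx", "fy", "cx", "cy" (pixels), "rvec" (rotation vector, rad) and "tvec" (3), from world to camera coordinates, as OpenCV has them; the wrist camera has in their place "tool_from_camera" (4x4, takes a point from camera to tool coordinates, whose origin is the TCP and whose axes are the flange's). Camera axes: x right, y down, z forward; pixel columns grow to the right and rows downward; lengths in m; the calibration is good to about 2 mm. A picture is of the moment at which its call begins: read the wrist's pose just before it. get_calibration takes no time and is no camera call.
- robot.finish_job(): hands the job in, once; it reports no verdict.
Trained networks look in the newest picture that a camera, given by its name, has taken for a name from the list of things; names that differ only in an ending like _2 or _b are one class to them, and where a whole thing is asked for, a point or a joint stands for the part that bears it (a point fixed in the world has none). Each returns a list of dicts, best first, with "p" (0 to 1); they miss things now and then, are a little off and sometimes report something else, mostly with a low value. They report only what shows in the picture. A call takes as long as a camera call. They do not tell look-alikes from the thing itself.
- robot.find_in(target, camera): "uv" ([column, row] in pixels, amid what is visible of it).
- robot.tip_of(target, camera): "uv" ([column, row] in pixels: a listed point, or the origin of a listed thing).
The state is a dict: "t": time; "joints": joint angles; "joint_vel": joint speeds; "joint_efforts": joint torques, N m; "tcp_pos": TCP position; "eef_rot": TCP orientation; "ft_force": force on the tool from outside, world axes, zero at the start; "moment": the same for the moment, N m; "grip_width": finger opening in m.
Only numpy, scipy, OpenCV 4.12 (cv2) and the standard library are available. Lean on these libraries where they do the work, as an engineer would, in place of code of your own. Each camera call takes 0.05 s, during which the arm holds its last target.

TASK

Set the stepped pipe up level on the welding plate, ready to weld round its socket: stand the blue V-block in the small chalk outline, lay the flat packing plate in the long chalk outline and stand the red V-block on the middle of the packing, both V's running along the plate. Then lay the pipe down in both V's, thick end in the blue block and thin end in the red one, with the black socket midway between the blocks and touching neither. Leave the tape measure and the green-lidded tin where they are, and let go of everything.

Things in the scene. Friction and masses are not known exactly. Their poses are not given: they have to be found in the camera images.
- blue_c (a point): Blue-painted steel V-block, 0.7 kg: 40 mm long (own x), 60 wide (own y), 45 tall. A 90 degree V, 44 mm wide and 22 deep, runs along own x in its bright top. Point at its centre, 22.5 mm above its underside. Starts standing on the bench, V up; grip across the 60 mm.
- red_c (a point): Red-painted steel V-block, the smaller one, 0.5 kg: 40 mm long (own x), 46 wide (own y), 38 tall. A 90 degree V, 30 mm wide and 15 deep, runs along own x in its bright top. Point at its centre, 19 mm above its underside. Starts standing on the bench, V up; grip across the 46 mm.
- packing_c (a point): Packing: a plain bright steel flat, 50 mm (own x) by 90 (own y) by 10 thick, 0.35 kg, lying on the bench. Point at its centre, 5 mm above its underside. Grip across the 50 mm.
- pipe_c (a point): Stepped pipe, 0.66 kg, lying on the bench: black octagonal socket 46 mm across flats, 44 long; grey 35 mm pipe 103 mm out to own +x (thick end), grey 21 mm pipe 118 mm out to own -x (thin end). Point on the axis at mid-socket, 23 mm above the bench at first (a flat down, two upright across own y: grip those, near its balance). Lying in both V's its axis is 47.8 mm above the plate's top.
- block_outline: Small chalk outline, 46 mm (own x) by 66 (own y), on the plate: where the blue V-block stands. Origin at its centre on the plate's top, 12 mm above the bench. Own x is the line the pipe takes, along the plate. It lies about 150 mm from the long outline on the plate's chalked centre line; which is left and which right changes.
- packing_outline: Long chalk outline, 56 mm (own x) by 96 (own y), on the plate: where the packing lies, its 50 mm along own x. Origin at its centre on the plate's top, 12 mm above the bench. Own x is the line the pipe takes, along the plate.
- plate: Dark steel welding plate, 400 mm (own x) by 160 (own y) by 12 thick, fixed on the bench; origin at the centre of its underside. Stuck on it near two corners: a red magnet with brass stud, 46 mm across, 44 mm high above the bench (own x 172, y 45), and an orange magnetic square, 50 mm long, 27 mm high (own x -160, y 55).
- tape_c (a point): Orange tape measure, 62 by 64 by 36 mm, lying on the bench among the parts; point at its centre, 18 mm up. To be left alone.
- tin_c (a point): Round tin of nozzle paste with a green lid, 63 mm across, 40 tall, shut, standing on the bench; point at its centre, 20 mm up. To be left alone.
Mind the look-alikes: they are no part of the job. Of the things that look like the part that bears packing_c, the middle-sized one is meant.

How it is judged:
At the end, for the whole second after the job is handed in: Blue block upright in the small outline, packing flat in the long one (12 mm, 11 deg); red block upright on the packing (14 mm, 11 deg); pipe in both V's, thick end on blue, level within 2 deg, axis 43.5-51.5 mm above plate, socket centre 50-102 mm from each block's; all at rest (horizontal distance between blue_c and block_outline below 0.012 m and angle between the x axis of blue_c and the x axis of block_outline, either way round below 0.2 rad and angle between each of blue_c, red_c's own z axis and vertical below 0.06 rad and z of blue_c in the frame of block_outline between 0.019 and 0.026 m and horizontal distance between packing_c and packing_outline below 0.012 m and angle between the x axis of each of packing_c, red_c and the x axis of packing_outline, either way round below 0.2 rad and z of packing_c in the frame of packing_outline between 0.002 and 0.008 m and horizontal distance between red_c and packing_c below 0.014 m and z of red_c in the frame of packing_outline between 0.0255 and 0.0325 m and x of blue_c in the frame of pipe_c between 0.05 and 0.102 m and x of red_c in the frame of pipe_c between -0.102 and -0.05 m and z of pipe_c in the frame of block_outline between 0.0435 and 0.0515 m and angle between pipe_c's own x axis and vertical between 1.536 and 1.606 rad and angle between the x axis of pipe_c and the x axis of blue_c, either way round below 0.2 rad and linear speed of each of blue_block, red_block, packing, pipe below 0.02 m/s); the robot touches nothing.
It fails at once if the tape measure is moved by more than 15 mm (distance of tape_c from where it was at the start of the episode above 0.015 m).
It fails at once if the green-lidded tin is moved by more than 15 mm (distance of tin_c from where it was at the start of the episode above 0.015 m).
It also fails if it takes over 102 s, if anything falls off the work surface, if the arm or the gripper's body presses on something with over 40 N, if the wrist force passes 120 N, or if a joint passes its speed limit or range.

## Working session

There is one attempt and no reset: what is moved stays moved. The work goes in short steps, Python scripts to look and compute and a shell command to move; the robot and the scene stay as the last step left them, time stands still between calls to the robot, and variables do not carry over. Pictures are saved under pics/ and viewed, and the job is handed in when it is done.

```bash
ls; mkdir -p pics
python3 - <<'E'
from rig import robot
import cv2
s=robot.state();print(s)
for n in ["scene","top","wrist"]:
    im=robot.snapshot(n); cv2.imwrite(f"pics/{n}0.png",cv2.resize(im[:,:,::-1],(800,600),interpolation=cv2.INTER_CUBIC)); cv2.imwrite(f"pics/{n}0_raw.png",im[:,:,::-1]); print(n,robot.get_calibration(n))
E
```

```text
pics
{'t': 0.0, 'joints': array([1.17739076e+00, 3.14006520e-01, 4.50111012e-02, 1.30361536e+00,
       2.41411976e-05, 1.43118205e+00]), 'joint_vel': array([ 0.00021923,  0.0018633 ,  0.00010179,  0.00068082, -0.00033018,
        0.00041306]), 'joint_efforts': array([ 1.71646725e-04, -4.80631149e+01,  2.98528790e+01,  1.95566023e-02,
       -4.48624280e-05, -7.96286599e-06]), 'tcp_pos': array([0.14423685, 0.55623241, 0.30301841]), 'eef_rot': array([ 1.26555322e-01,  9.91959136e-01, -8.72016478e-04, -2.50576621e-04]), 'ft_force': array([0.78051994, 0.0013933 , 0.16805276]), 'moment': array([ 0.01883798,  0.04256128, -0.03920046]), 'grip_width': 0.08562521880740577}
scene {'fx': 477.3096331930473, 'fy': 477.3096331930473, 'cx': 251.3611115046174, 'cy': 186.88826822441578, 'rvec': array([ 1.59102341,  2.0849745 , -0.72555156]), 'tvec': array([ 0.12915135, -0.33831544,  1.550554  ])}
top {'fx': 375.5527150753368, 'fy': 375.5527150753368, 'cx': 253.42220989658082, 'cy': 192.14683705180573, 'rvec': array([ 2.16536514, -2.136574  ,  0.17922913]), 'tvec': array([-0.01623733,  0.49411479,  0.81732316])}
wrist {'fx': 305.4992554717305, 'fy': 305.4992554717305, 'cx': 260.1891540326077, 'cy': 196.32959515313067, 'tool_from_camera': array([[ 8.22940685e-04, -9.50089125e-01, -3.11977526e-01,
         8.01952850e-02],
       [ 9.99999360e-01,  5.39776771e-04,  9.93995054e-04,
        -2.97097845e-05],
       [-7.75985670e-04, -3.11978145e-01,  9.50088962e-01,
        -7.00061304e-02],
       [ 0.00000000e+00,  0.00000000e+00,  0.00000000e+00,
         1.00000000e+00]])}
```

View pics/scene0.png

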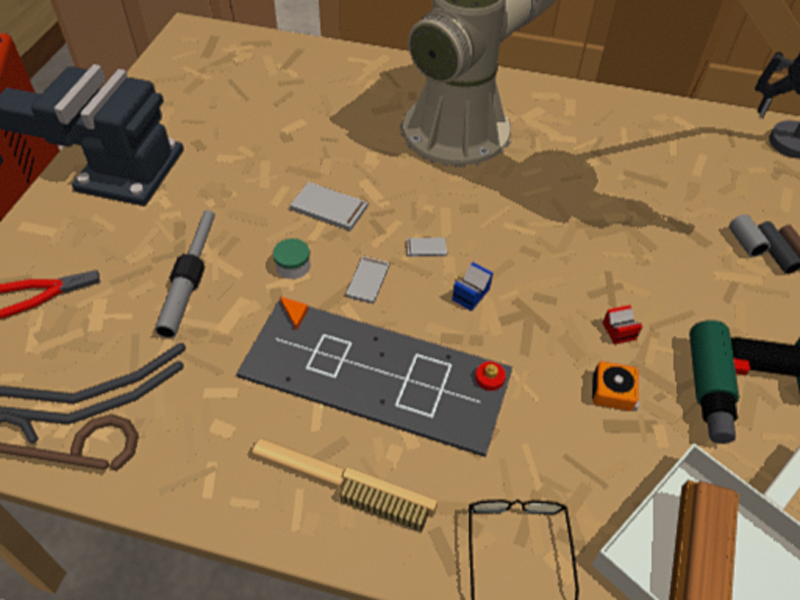

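View pics/top0.png

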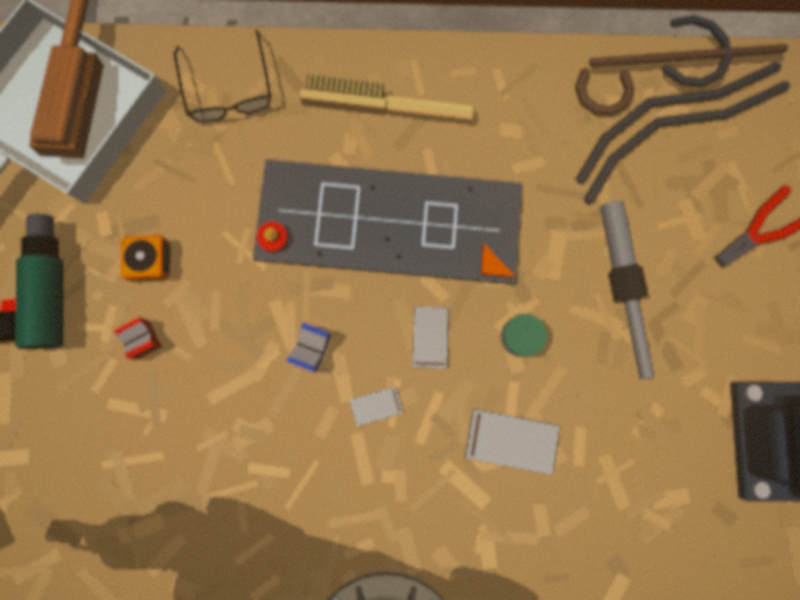

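View pics/wrist0.png

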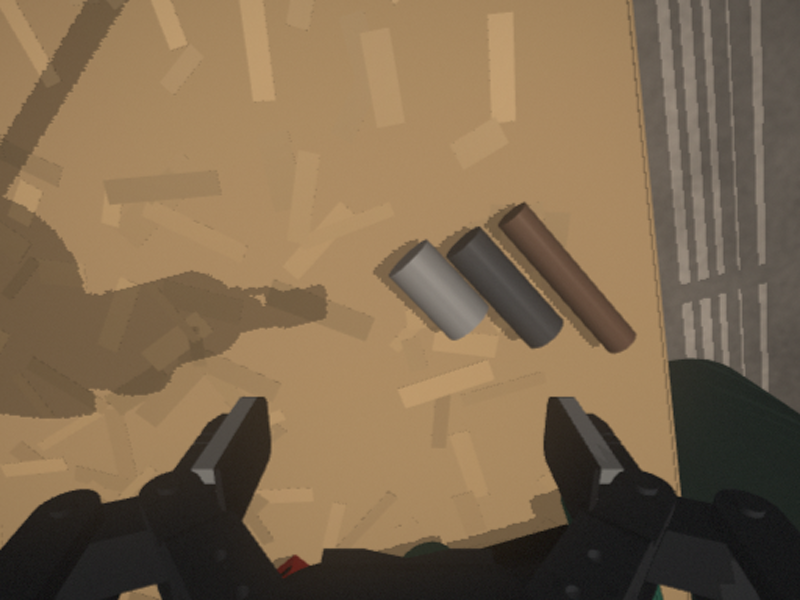

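Look-alikes for the packing (800x600 top view): small flat (376,407), middle flat (430,337), large flat (514,441). I choose the middle one. There's only one blue block (310,347), one red block (137,337) and one pipe (627,283). Next I measure from the two fixed views.

```bash
cat > h.py <<'E'
import numpy as np, cv2
from rig import robot
from scipy.spatial.transform import Rotation as R
def cam(n):
    c=robot.get_calibration(n)
    K=np.array([[c['fx'],0,c['cx']],[0,c['fy'],c['cy']],[0,0,1]])
    if n=='wrist':
        s=robot.state(); T=np.eye(4); T[:3,:3]=R.from_quat(s['eef_rot']).as_matrix(); T[:3,3]=s['tcp_pos']
        M=np.linalg.inv(T@c['tool_from_camera']); return K,M[:3,:3],M[:3,3]
    return K,cv2.Rodrigues(c['rvec'])[0],np.array(c['tvec'])
def ray(C,uv):
    K,Rm,t=C; d=Rm.T@np.linalg.inv(K)@np.array([uv[0],uv[1],1.]); return -Rm.T@t,d
def onz(C,uv,z):
    o,d=ray(C,uv); return o+d*(z-o[2])/d[2]
def tri(obs):
    A=np.zeros((3,3));b=np.zeros(3)
    for C,uv in obs:
        o,d=ray(C,uv);d=d/np.linalg.norm(d);P=np.eye(3)-np.outer(d,d);A+=P;b+=P@o
    x=np.linalg.solve(A,b)
    return x,[np.linalg.norm(np.cross(x-ray(C,uv)[0],ray(C,uv)[1]/np.linalg.norm(ray(C,uv)[1]))) for C,uv in obs]
def proj(C,X):
    K,Rm,t=C; p=K@(Rm@np.asarray(X)+t); return p[:2]/p[2]
def save(name,im,crop=None,scale=None):
    if crop: im=im[crop[1]:crop[3],crop[0]:crop[2]]
    f=min(800/im.shape[1],600/im.shape[0])
    cv2.imwrite(f"pics/{name}.png",cv2.resize(np.ascontiguousarray(im[:,:,::-1]),None,fx=f,fy=f,interpolation=cv2.INTER_CUBIC)); return f
E
python3 - <<'E'
from h import *
robot.snapshot("top");robot.snapshot("scene")
C={n:cam(n) for n in("top","scene")}
np.set_printoptions(precision=4,suppress=True)
for th in ["blue_c","red_c","packing_c","pipe_c","block_outline","packing_outline","plate","tape_c","tin_c"]:
    o={}
    for n in C:
        o[n]=robot.tip_of(th,n)[:4]
        print(th,n,[(np.round(d['uv'],1).tolist(),round(d['p'],2)) for d in o[n]])
    if all(o.values()): print("   ",*tri([(C[n],o[n][0]['uv']) for n in C]))
E
```

```text
blue_c top [([200.8, 223.8], 0.91), ([273.6, 215.2], 0.18)]
blue_c scene [([300.7, 183.6], 0.56), ([398.1, 205.6], 0.54)]
    [0.4218 0.1123 0.0151] [np.float64(0.0021081803736296054), np.float64(0.0021081803736295707)]
red_c top [([87.2, 215.2], 0.65)]
red_c scene [([396.1, 207.3], 0.77)]
    [0.4382 0.3652 0.0238] [np.float64(0.002070610518065125), np.float64(0.0020706105180652115)]
packing_c top [([239.3, 259.9], 0.97), ([271.3, 216.5], 0.64), ([327.0, 281.5], 0.57)]
packing_c scene [([272.3, 160.1], 0.82), ([208.0, 133.3], 0.65), ([231.7, 178.9], 0.64)]
    [ 0.3411  0.0198 -0.0057] [np.float64(0.0008812429230073615), np.float64(0.0008812429230073769)]
pipe_c top [([399.5, 181.2], 0.72)]
pipe_c scene [([118.6, 174.5], 0.77)]
    [ 0.528  -0.3541  0.0226] [np.float64(0.0024449410671854993), np.float64(0.0024449410671857135)]
block_outline top [([280.8, 147.1], 0.56)]
block_outline scene [([210.2, 226.6], 0.54), ([242.2, 237.3], 0.32)]
    [ 0.6099 -0.0754  0.0054] [np.float64(0.0006813593350626513), np.float64(0.000681359335062636)]
packing_outline top [([215.0, 139.3], 0.68)]
packing_outline scene [([267.4, 249.6], 0.74)]
    [ 0.63    0.0803 -0.0035] [np.float64(0.004603652664902981), np.float64(0.00460365266490302)]
plate top [([251.8, 141.6], 0.93)]
plate scene [([240.3, 235.7], 0.78)]
    [ 0.6197 -0.0002  0.0108] [np.float64(0.004504019354893252), np.float64(0.004504019354893248)]
tape_c top [([91.0, 163.2], 0.84)]
tape_c scene [([393.8, 248.2], 0.85)]
    [0.5599 0.3688 0.0192] [np.float64(0.0010943605960704434), np.float64(0.0010943605960704688)]
tin_c top [([92.7, 164.9], 0.71)]
tin_c scene [([187.0, 160.4], 0.82)]
    [0.5804 0.0636 0.3692] [np.float64(0.1812888183788319), np.float64(0.18128881837883187)]
```

Run:
```python
import cv2
a=cv2.imread("pics/top0_raw.png"); 
cv2.imwrite("pics/topcrop.png",cv2.resize(a[90:310,60:360],(800,587),interpolation=cv2.INTER_CUBIC))
a=cv2.imread("pics/scene0_raw.png"); 
cv2.imwrite("pics/scenecrop.png",cv2.resize(a[110:300,90:430],(800,447),interpolation=cv2.INTER_CUBIC))
```

```text
(no output)
```

View pics/topcrop.png

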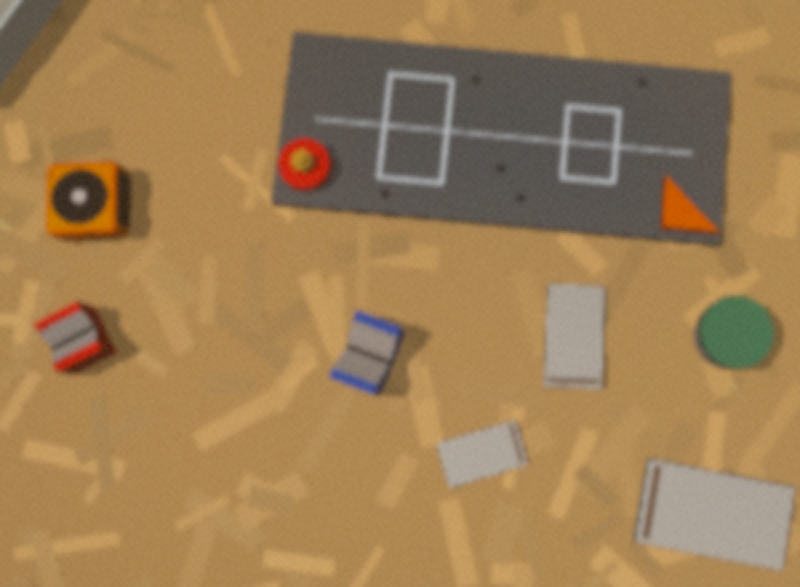

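View pics/scenecrop.png

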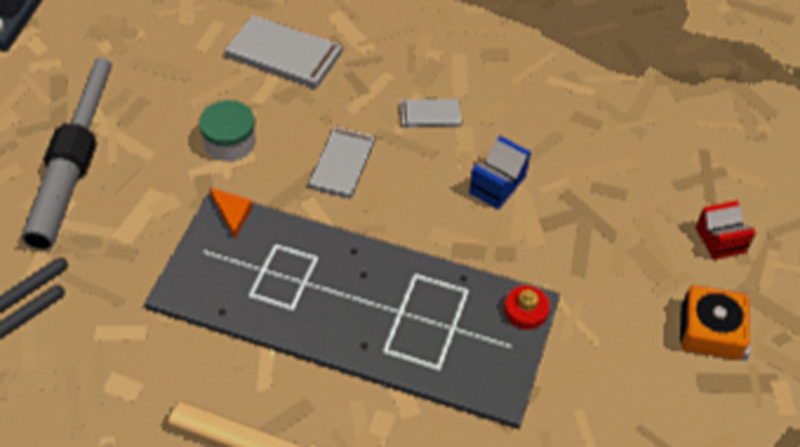

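Top crop: the middle flat spans (545–605, 284–388), clearly between the small and large ones in size. The small outline is centred near (591,144) and the long one near (416,128). Red magnet is on the left, orange square on the right.

Run:
```python
from h import *
np.set_printoptions(precision=4,suppress=True)
C={n:cam(n) for n in("top","scene")}
T=lambda p:(np.array(p)/(800/300)+[60,90]-0.5+0.5/(800/300)) 
S=lambda p:(np.array(p)/(800/340)+[90,110]-0.5+0.5/(800/340))
def rep(name,z,tp,sc):
    for f,n,P in((T,'top',tp),(S,'scene',sc)):
        if not P: continue
        X=np.array([onz(C[n],f(p),z)[:2] for p in P]); e=np.roll(X,-1,0)-X
        print(name,n,"c",X.mean(0),"edges",np.linalg.norm(e,axis=1),"ang",np.degrees(np.arctan2(e[:,1],e[:,0])))
    if tp and sc:
        print("   tri", tri([(C['top'],T(np.mean(tp,0))),(C['scene'],S(np.mean(sc,0)))]))
rep('plate',.012,[(295,33),(732,73),(722,243),(274,204)],None)
rep('packO',.012,[(389,73),(455,76),(443,184),(377,180)],[(385,350),(439,369),(467,290),(417,275)])
rep('blkO',.012,[(567,104),(621,108),(615,184),(561,181)],[(250,296),(293,309),(317,258),(276,246)])
rep('pack',.010,[(549,284),(605,286),(603,388),(545,386)],[(309,186),(352,195),(375,135),(333,128)])
rep('blue',.045,[(357,312),(403,328),(377,393),(331,377)],None)
rep('red',.038,[(37,325),(80,303),(108,350),(60,372)],None)
```

```text
plate top c [0.6214 0.001 ] edges [0.3988 0.1578 0.398  0.1593] ang [-94.3978 175.6168  85.8231  -4.0886]
packO top c [0.6287 0.0818] edges [0.0597 0.1007 0.0587 0.0996] ang [-91.6656 175.1368  87.3767  -4.3533]
packO scene c [0.6274 0.0839] edges [0.0573 0.0989 0.0548 0.0968] ang [ 83.4284 175.985  -94.4978  -5.4575]
   tri (array([0.6283, 0.0829, 0.0111]), [np.float64(0.0009786780771095978), np.float64(0.000978678077109576)])
blkO top c [ 0.6163 -0.0754] edges [0.0489 0.0707 0.0483 0.0715] ang [-93.3766 175.4465  87.6776  -4.0319]
blkO scene c [ 0.6161 -0.073 ] edges [0.0477 0.0678 0.0469 0.0678] ang [ 86.1617 175.7861 -93.9021  -4.9082]
   tri (array([ 0.6161, -0.0743,  0.0111]), [np.float64(0.0011073248555940537), np.float64(0.0011073248555940449)])
pack top c [ 0.4441 -0.0622] edges [0.0494 0.0893 0.0503 0.0893] ang [-91.2328 178.8223  88.7667  -1.8095]
pack scene c [ 0.4449 -0.0593] edges [0.0498 0.0927 0.0501 0.0905] ang [ 90.7442 179.1671 -86.7947  -0.7007]
   tri (array([ 0.4437, -0.0612,  0.0071]), [np.float64(0.0012126176156493575), np.float64(0.0012126176156494202)])
blue top c [0.4246 0.1143] edges [0.041  0.0578 0.0406 0.0579] ang [-108.3838  159.8396   71.7448  -19.7529]
red top c [0.4343 0.3629] edges [0.0393 0.0472 0.0428 0.0449] ang [ -60.9808 -146.1712  116.1429   29.7274]
```

```bash
cat >> h.py <<'E'
def plan(xyz,jaw):
    """shift (mm, tool axes now) and turn (rad) to TCP xyz with jaw heading (deg)"""
    s=robot.state(); Rm=R.from_quat(s['eef_rot']).as_matrix()
    d=Rm.T@(np.array(xyz)-s['tcp_pos'])*1000
    y=Rm[:,1]; cur=np.degrees(np.arctan2(y[1],y[0]))
    t=-((jaw-cur+90)%180-90)
    print("t",round(s['t'],2),"tcp",np.round(s['tcp_pos'],4),"jaw",round(cur,1),"q6",round(s['joints'][5],2),"w",round(s['grip_width']*1000,1),"F",np.round(s['ft_force'],1))
    print("shift",np.round(d,1),"|xy|",round(np.hypot(d[0],d[1]),0),"turn",round(np.radians(t),3), "q6 after ~", round(s['joints'][5]+np.radians(t),2),"+dq1", round(np.arctan2(xyz[1],xyz[0])-s['joints'][0],2))
E
python3 - <<'E'
from h import *
plan([.4444,-.061,.20],89)
E
```

```text
t 1.15 tcp [0.1444 0.5566 0.3039] jaw 75.5 q6 1.43 w 85.1 F [0.1 0.5 0.4]
shift [-445.5 -522.5  103.9] |xy| 687.0 turn -0.236 q6 after ~ 1.19 +dq1 -1.31
```

```bash
python3 -m jog '[[[-24,-29,6,0],[-24,-29,6,0],[-24,-29,6,0],[-24,-29,6,0],[-24,-29,6,0],[-24,-29,6,0],[-24,-29,6,0],[-24,-29,6,0],[-24,-29,6,0],[-24,-29,6,0],[-24,-29,6,0],[-24,-29,6,0]]]'; python3 -m jog '[[[-24,-29,6,0],[-24,-29,6,0],[-24,-29,6,0],[-24,-29,6,0],[-24,-29,6,0],[-24,-29,2,0],[0,0,0,-0.118],[0,0,0,-0.118],[0,0,0,0]]]' 64
python3 - <<'E'
from h import *
plan([.4444,-.061,.20],89)
C=cam("wrist"); im=robot.snapshot("wrist"); save("w1",im)
np.savez("pics/w1.npz",*C)
print(robot.tip_of("packing_c","wrist"))
E
```

```text
t: 2.15
tcp_pos: [0.3362, 0.1458, 0.232]
eef_rot: [0.126, 0.992, 0.0, 0.001]
ft_force: [1.4, 0.4, 0.8]
grip_width: 0.0854
t: 2.9
tcp_pos: [0.4316, -0.0581, 0.1997]
eef_rot: [0.008, 1.0, 0.0, -0.0]
ft_force: [-0.0, 0.6, -0.4]
grip_width: 0.0637
t 2.9 tcp [ 0.4316 -0.0581  0.1997] jaw 89.0 q6 -0.3 w 63.7 F [-0.   0.6 -0.4]
shift [-12.8  -2.7  -0.3] |xy| 13.0 turn 0.001 q6 after ~ -0.3 +dq1 0.18
[{'uv': [95.5, 18.3], 'p': 0.84}, {'uv': [254.7, 202.9], 'p': 0.78}, {'uv': [351.8, 81.9], 'p': 0.59}]
```

View pics/w1.png

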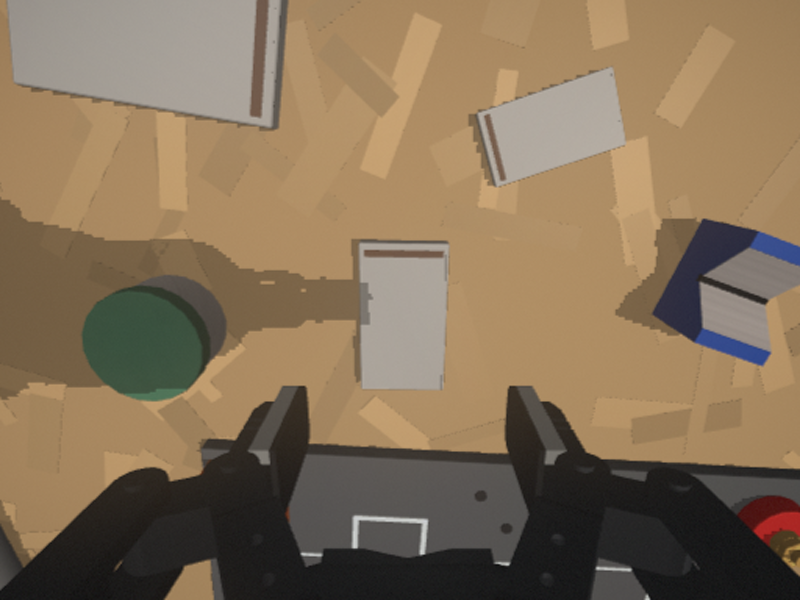

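Wrist view: the middle flat, with its brown stripe, has corners at about (360,244), (448,244), (443,389), (362,389). The tin is to the left and the blue block to the right.

Run:
```python
from h import *
np.set_printoptions(precision=4,suppress=True)
C=cam("wrist")
W=lambda p:(np.array(p)+.5)*.64-.5
X=np.array([onz(C,W(p),.010) for p in [(360,244),(448,244),(443,389),(362,389)]]);e=np.roll(X,-1,0)-X
print(X.mean(0),np.linalg.norm(e,axis=1),np.degrees(np.arctan2(e[:,1],e[:,0])))
m=np.mean([(360,244),(448,244),(443,389),(362,389)],0)
T=np.array([577,336])/(800/300)+[60,90]-.3
print(tri([(C,W(m)),(cam('top'),T)]))
plan([.4444,-.061,.10],89)
```

```text
[ 0.4445 -0.0592  0.01  ] [0.0483 0.0888 0.0492 0.0888] [ 88.8223  -1.5866 -91.1909 177.859 ]
(array([ 0.4433, -0.0614,  0.0089]), [np.float64(0.002257617622966712), np.float64(0.0022576176229667246)])
t 3.0 tcp [ 0.4314 -0.0572  0.1999] jaw 88.8 q6 -0.3 w 64.0 F [-0.2 -0.2 -0. ]
shift [-13.1  -3.6  99.9] |xy| 14.0 turn -0.004 q6 after ~ -0.3 +dq1 0.18
```

```bash
python3 -m jog '[[[-13,-2.5,20,0],[0,0,35,0],[0,0,35,0],[0,0,20,0],[0,0,8,0],[0,0,8,0],[0,0,2,0],[0,0,0,0],[0,0,0,0]]]' 64 40
python3 - <<'E'
from h import *
plan([.4444,-.060,.072],89)
save("w2",robot.snapshot("wrist"))
E
```

```text
t: 3.75
tcp_pos: [0.4454, -0.06, 0.073]
eef_rot: [0.009, 1.0, -0.0, 0.001]
ft_force: [0.4, -0.2, 1.0]
grip_width: 0.064
t 3.75 tcp [ 0.4454 -0.06    0.073 ] jaw 89.0 q6 -0.29 w 64.0 F [ 0.4 -0.2  1. ]
shift [1. 0. 1.] |xy| 1.0 turn -0.001 q6 after ~ -0.3 +dq1 0.18
```

View pics/w2.png

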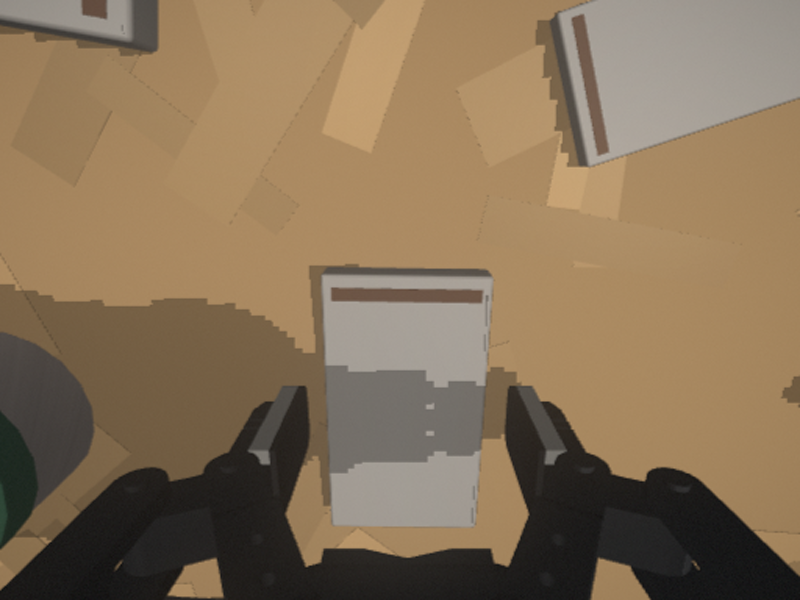

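The fingers straddle the packing evenly: packing edges at 327 and 488, pads at 308 and 507. Closing.

```bash
python3 -m jog '[[[0,0,0,0],[0,0,0,0],[0,0,0,0],[0,0,0,0],[0,0,0,0],[0,0,0,0]]]' 40 60; python3 -m jog '[[[0,0,-3,0],[0,0,-10,0],[0,0,-30,0],[0,0,-30,0],[0,0,0,0]]]'
python3 - <<'E'
from h import *
plan([.628,.082,.15],85.8)
save("w3",robot.snapshot("wrist"))
E
```

```text
t: 4.3
tcp_pos: [0.4453, -0.0602, 0.0733]
eef_rot: [0.009, 1.0, -0.0, 0.001]
ft_force: [-1.3, 0.9, 8.0]
grip_width: 0.0478
t: 4.72
tcp_pos: [0.447, -0.0606, 0.1496]
eef_rot: [0.009, 1.0, -0.001, 0.004]
ft_force: [1.7, -0.2, -1.6]
grip_width: 0.0481
t 4.72 tcp [ 0.447  -0.0606  0.1496] jaw 89.0 q6 -0.3 w 48.1 F [ 1.7 -0.2 -1.6]
shift [-178.4  145.8    0.6] |xy| 230.0 turn 0.055 q6 after ~ -0.24 +dq1 0.44
```

View pics/w3.png

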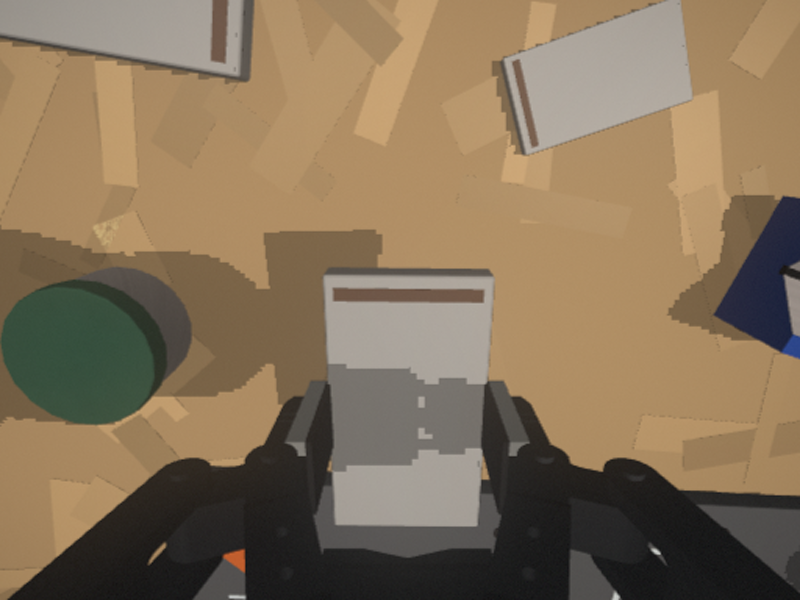

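```bash
python3 -m jog '[[[-30,24,0,0],[-30,24,0,0],[-30,24,0,0],[-30,24,0,0],[-30,24,0,0],[-29,26,0,0],[0,0,15,0.055],[0,0,15,0],[0,0,0,0],[0,0,0,0]]]'
python3 - <<'E'
from h import *
plan([.629,.0825,.0855],85.8)
save("w4",robot.snapshot("wrist"))
C=cam('wrist');K,Rm,t=C
W=lambda p:(np.array(p)+.5)*.64-.5
E
```

```text
t: 5.6
tcp_pos: [0.6239, 0.083, 0.1121]
eef_rot: [0.036, 0.999, -0.0, -0.003]
ft_force: [-0.7, -0.5, -3.3]
grip_width: 0.0477
t 5.6 tcp [0.6239 0.083  0.1121] jaw 85.8 q6 0.08 w 47.7 F [-0.7 -0.5 -3.3]
shift [-5.3 -0.1 26.6] |xy| 5.0 turn 0.001 q6 after ~ 0.08 +dq1 0.13
```

View pics/w4.png

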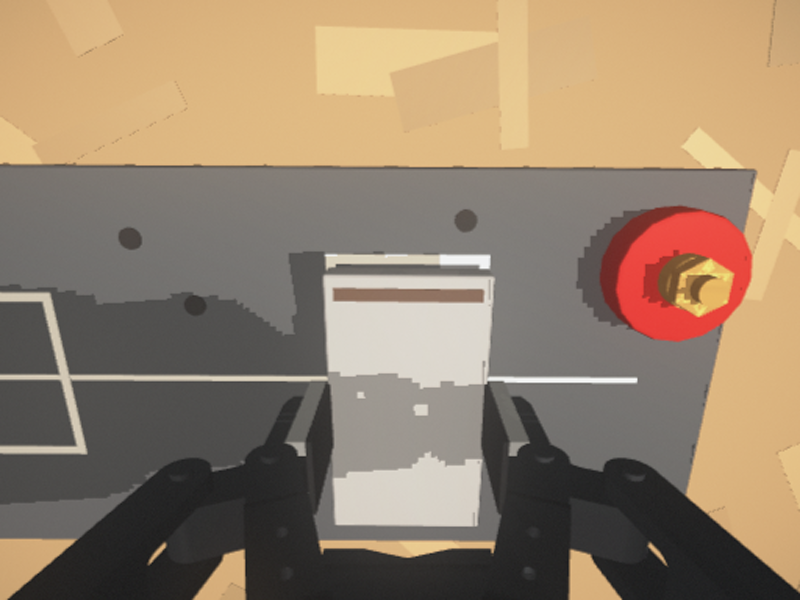

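The packing is held straight above the long outline. The outline's far edge shows at row 262, from columns 327 to 490, and the packing's far edge is at row 275, columns 325 to 493.

Run:
```python
from h import *
np.set_printoptions(precision=4,suppress=True)
C=cam('wrist')
W=lambda p:(np.array(p)+.5)*.64-.5
Rt=R.from_quat(robot.state()['eef_rot']).as_matrix(); p0=robot.state()['tcp_pos']
f=lambda p,z:(Rt.T@(onz(C,W(p),z)-p0)*1000)[:2]
print("outline far corners outer", f((325,255),.012),f((491,255),.012))
print("pack corners", f((324,276),.0488),f((494,276),.0488),f((334,525),.0488),f((478,525),.0488))
print("block outline corner (50,295)->",onz(C,W((50,295)),.012),onz(C,W((82,452)),.012), "cl", onz(C,W((635,380)),.012))
```

```text
outline far corners outer [ 43.7986 -29.7347] [43.843  30.9321]
pack corners [ 45.3854 -23.9722] [45.4207 25.5311] [-44.1216 -25.2056] [-44.1004  25.0691]
block outline corner (50,295)-> [ 0.5863 -0.0485  0.012 ] [ 0.6547 -0.0558  0.012 ] cl [0.6377 0.1732 0.012 ]
```

```bash
python3 -m jog '[[[-5.2,0.2,0,0],[0,0,12,0],[0,0,8,0],[0,0,4,0],[0,0,2,0],[0,0,0,0],[0,0,0,0]]]'; python3 -m jog '[[[0,0,0.6,0],[0,0,0,0],[0,0,0,0]]]';  python3 - <<'E'
from h import *
plan([.629,.0825,.0855],85.8)
E
```

```text
t: 6.23
tcp_pos: [0.6311, 0.0827, 0.0888]
eef_rot: [0.036, 0.999, 0.0, -0.0]
ft_force: [-1.0, -0.1, -2.8]
grip_width: 0.0478
t: 6.48
tcp_pos: [0.6314, 0.0828, 0.0887]
eef_rot: [0.036, 0.999, 0.0, 0.0]
ft_force: [0.8, 0.1, -3.2]
grip_width: 0.0479
t 6.48 tcp [0.6314 0.0828 0.0887] jaw 85.8 q6 0.08 w 47.9 F [ 0.8  0.1 -3.2]
shift [ 2.4 -0.5  3.2] |xy| 2.0 turn 0.001 q6 after ~ 0.08 +dq1 0.13
```

```bash
python3 -m jog '[[[2,0,1.5,0],[0,0,1,0],[0,0,0,0],[0,0,0,0]]]';  python3 -m jog '[[[0,0,0.7,0],[0,0,0,0],[0,0,0,0]]]'
```

```text
t: 6.82
tcp_pos: [0.6291, 0.083, 0.0857]
eef_rot: [0.036, 0.999, 0.0, -0.0]
ft_force: [-0.1, 0.2, -4.1]
grip_width: 0.0477
t: 7.07
tcp_pos: [0.6292, 0.0829, 0.0855]
eef_rot: [0.036, 0.999, 0.0, 0.0]
ft_force: [-1.3, 1.1, 1.3]
grip_width: 0.0478
```

Contact: the force went from −4 to +1.3 N. Releasing, rising, then over to the blue block.

```bash
python3 -m jog '[[[0,0,0,0],[0,0,0,0],[0,0,0,0],[0,0,0,0],[0,0,-20,0],[0,0,-30,0],[0,0,-30,0],[0,0,-30,0],[0,0,0,0]]]' 66;  python3 - <<'E'
from h import *
plan([.4246,.113,.195],160)
save("w5",robot.snapshot("wrist"))
C=cam('wrist')
E
```

```text
t: 7.82
tcp_pos: [0.6325, 0.083, 0.2023]
eef_rot: [0.036, 0.999, 0.0, 0.006]
ft_force: [1.2, 1.0, 0.7]
grip_width: 0.0659
t 7.82 tcp [0.6325 0.083  0.2023] jaw 85.8 q6 0.08 w 65.9 F [1.2 1.  0.7]
shift [209.6  14.8   5. ] |xy| 210.0 turn -1.294 q6 after ~ -1.22 +dq1 0.26
```

View pics/w5.png

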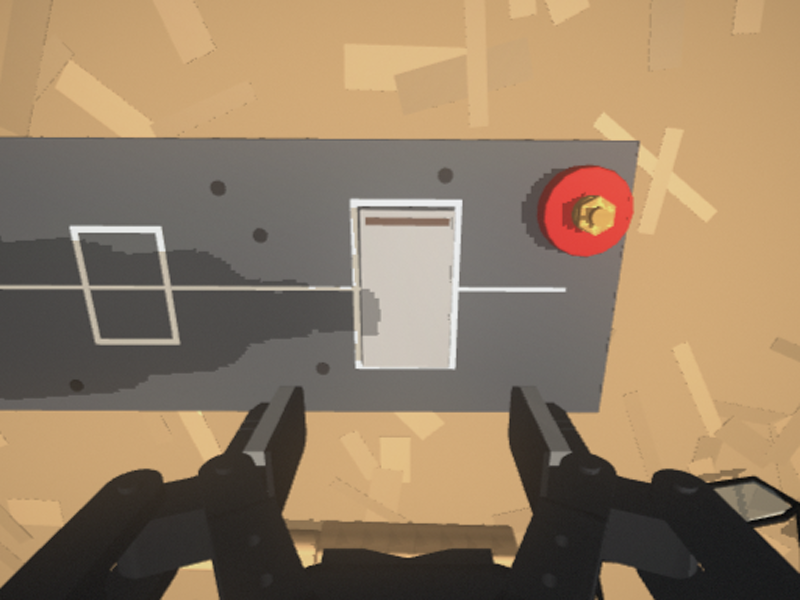

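The packing lies neatly inside the long outline. Next, over the blue block.

```bash
python3 -m jog '[[[35,2.5,1,0],[35,2.5,1,0],[35,2.5,1,0],[35,2.5,1,0],[35,2.5,1,0],[34,2.5,0,0]]]' 80; python3 -m jog '[[[0,0,0,-0.12],[0,0,0,-0.12],[0,0,0,-0.12],[0,0,0,-0.12],[0,0,0,-0.12],[0,0,0,-0.12],[0,0,0,-0.12],[0,0,0,-0.12],[0,0,0,-0.12],[0,0,0,-0.12],[0,0,0,-0.094],[0,0,0,0]]]';python3 - <<'E'
from h import *
plan([.4246,.113,.195],160)
save("w6",robot.snapshot("wrist"))
print(robot.tip_of("blue_c","wrist"))
E
```

```text
t: 8.37
tcp_pos: [0.4193, 0.1131, 0.1888]
eef_rot: [0.037, 0.999, -0.0, -0.001]
ft_force: [-0.5, -0.1, 0.3]
grip_width: 0.0801
t: 9.37
tcp_pos: [0.4214, 0.113, 0.1893]
eef_rot: [-0.574, 0.819, 0.0, -0.0]
ft_force: [1.1, -0.7, -0.3]
grip_width: 0.0797
t 9.37 tcp [0.4214 0.113  0.1893] jaw 160.1 q6 -1.15 w 79.7 F [ 1.1 -0.7 -0.3]
shift [-1.1 -3.  -5.7] |xy| 3.0 turn 0.002 q6 after ~ -1.14 +dq1 0.18
[{'uv': [258.7, 202.7], 'p': 0.9}]
```

View pics/w6.png

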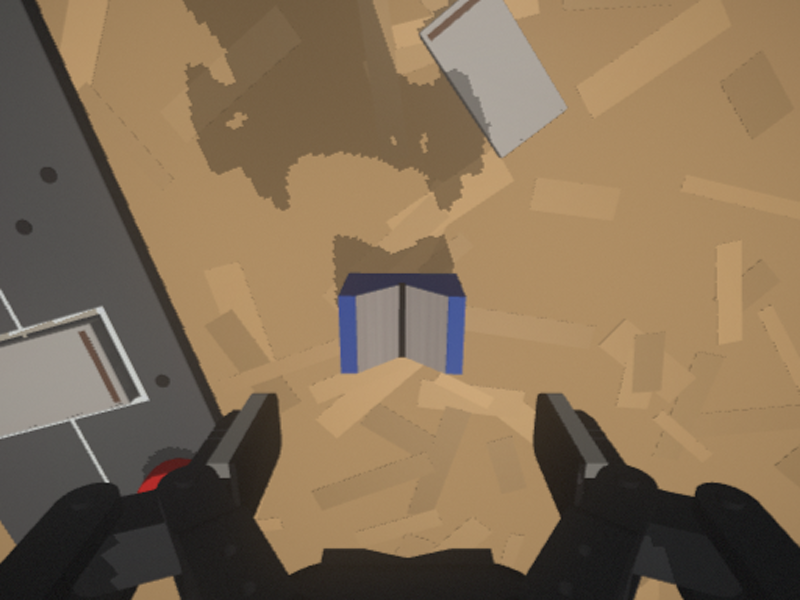

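Wrist view: the blue block's top face spans corners (339,296), (465,296), (462,373) and (341,373), square to the jaws.

Run:
```python
from h import *
np.set_printoptions(precision=4,suppress=True)
C=cam('wrist')
W=lambda p:(np.array(p)+.5)*.64-.5
P=[(339,296),(465,296),(462,373),(341,373)]
X=np.array([onz(C,W(p),.045) for p in P]);e=np.roll(X,-1,0)-X
print(X.mean(0),np.linalg.norm(e,axis=1),np.degrees(np.arctan2(e[:,1],e[:,0])))
print(tri([(C,W(np.mean(P,0))),(cam('top'),np.array([367,352.5])/(800/300)+[60,90]-.3)]))
plan([*X.mean(0)[:2],.076],160)
```

```text
[0.4252 0.1169 0.045 ] [0.0592 0.0398 0.06   0.0399] [ 159.8559   69.8942  -20.1439 -111.2562]
(array([0.4238, 0.1132, 0.0538]), [np.float64(7.816329353619512e-05), np.float64(7.816329353630255e-05)])
t 9.47 tcp [0.4215 0.113  0.1895] jaw 159.8 q6 -1.14 w 79.6 F [-0.9 -0.6 -0.6]
shift [ -5.   -2.2 113.5] |xy| 5.0 turn -0.003 q6 after ~ -1.14 +dq1 0.19
```

```bash
python3 -m jog '[[[-4,-2,20,0],[0,0,35,0],[0,0,35,0],[0,0,18,0],[0,0,6,0],[0,0,0,0],[0,0,0,0]]]' 80; python3 -m jog '[[[0,0,0,0],[0,0,0,0],[0,0,0,0],[0,0,0,0],[0,0,0,0],[0,0,0,0],[0,0,0,0]]]' 48 60
python3 - <<'E'
from h import *
plan([.4252,.1165,.076],160)
save("w7",robot.snapshot("wrist"))
E
```

```text
t: 10.05
tcp_pos: [0.4254, 0.1162, 0.0765]
eef_rot: [-0.573, 0.82, 0.0, 0.0]
ft_force: [-0.8, -0.5, 0.5]
grip_width: 0.0797
t: 10.63
tcp_pos: [0.4262, 0.1163, 0.0777]
eef_rot: [-0.573, 0.819, -0.001, 0.001]
ft_force: [-1.1, 0.5, 6.8]
grip_width: 0.0592
t 10.63 tcp [0.4262 0.1163 0.0777] jaw 160.0 q6 -1.14 w 59.2 F [-1.1  0.5  6.8]
shift [0.2 1.  1.7] |xy| 1.0 turn -0.001 q6 after ~ -1.14 +dq1 0.18
```

View pics/w7.png

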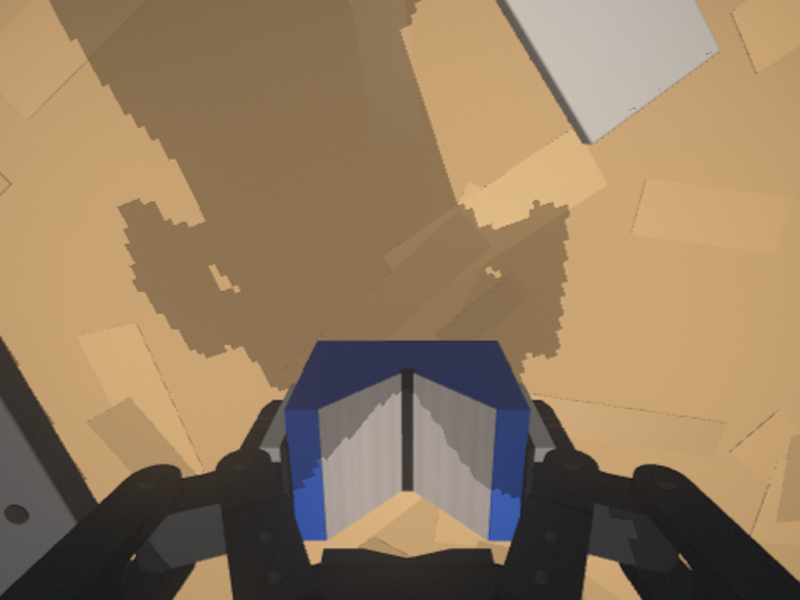

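```bash
python3 -m jog '[[[0,0,-3,0],[0,0,-10,0],[0,0,-30,0],[0,0,-30,0],[0,0,0,0]]]'
python3 - <<'E'
from h import *
C=cam('wrist')
W=lambda p:(np.array(p)+.5)*.64-.5
s=robot.state();Rt=R.from_quat(s['eef_rot']).as_matrix(); p0=s['tcp_pos']
# block-in-tool with z at grasp: top is .0777-.045 = 32.7mm ahead of the TCP
for p in [(286,408),(529,408),(522,540),(296,540)]:
    print(np.round((Rt.T@(onz(C,W(p),p0[2]-.0327)-p0)*1000),1))
plan([.6162,-.0742,.155],175.7)
save("w8",robot.snapshot("wrist"))
E
```

```text
t: 11.1
tcp_pos: [0.4278, 0.1164, 0.1539]
eef_rot: [-0.573, 0.819, -0.002, 0.003]
ft_force: [2.7, 0.3, -6.1]
grip_width: 0.0591
[ 20.2 -29.1  32.8]
[20.5 30.  32.4]
[-19.7  31.4  32.5]
[-20.3 -29.6  33. ]
t 11.1 tcp [0.4278 0.1164 0.1539] jaw 160.0 q6 -1.14 w 59.1 F [ 2.7  0.3 -6.1]
shift [ 1.145e+02 -2.423e+02  2.000e-01] |xy| 268.0 turn -0.275 q6 after ~ -1.41 +dq1 -0.2
```

View pics/w8.png

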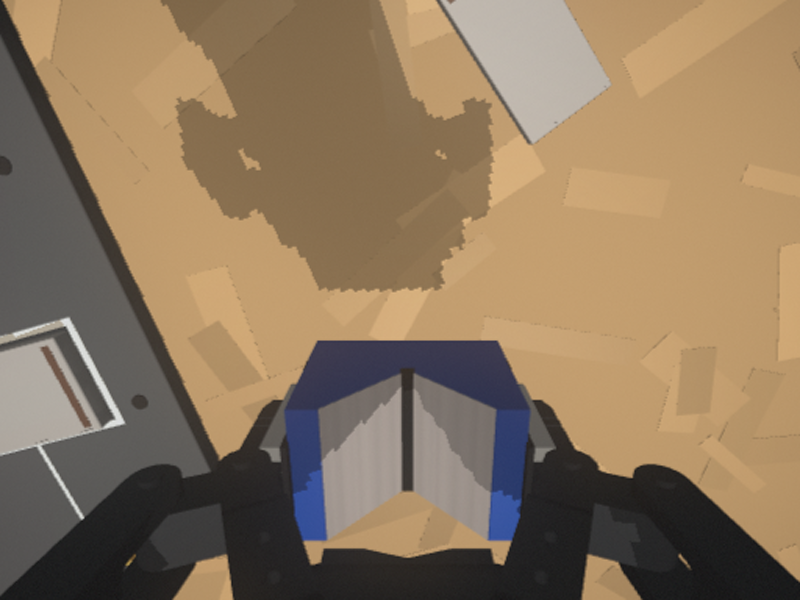

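The blue block is held level and centred on the TCP. Moving to the small outline.

```bash
python3 -m jog '[[[16.3,-34.6,0,0],[16.3,-34.6,0,0],[16.3,-34.6,0,0],[16.3,-34.6,0,0],[16.3,-34.6,0,0],[16.3,-34.6,0,0],[16.7,-34.6,0,0],[0,0,0,-0.1],[0,0,0,-0.1],[0,0,0,-0.075],[0,0,15,0],[0,0,0,0]]]'; python3 -m jog '[[[0,0,0,0],[0,0,0,0]]]'
python3 - <<'E'
from h import *
plan([.6162,-.0742,.09],175.7)
save("w9",robot.snapshot("wrist"))
E
```

```text
t: 12.15
tcp_pos: [0.611, -0.0741, 0.1295]
eef_rot: [-0.68, 0.733, 0.003, -0.002]
ft_force: [-1.0, -0.3, -6.3]
grip_width: 0.0593
t: 12.32
tcp_pos: [0.6126, -0.0741, 0.133]
eef_rot: [-0.68, 0.733, 0.001, -0.001]
ft_force: [0.6, 0.9, -5.4]
grip_width: 0.0591
t 12.32 tcp [ 0.6126 -0.0741  0.133 ] jaw 175.7 q6 -1.75 w 59.1 F [ 0.6  0.9 -5.4]
shift [-0.2 -3.7 43. ] |xy| 4.0 turn 0.0 q6 after ~ -1.75 +dq1 0.13
```

View pics/w9.png

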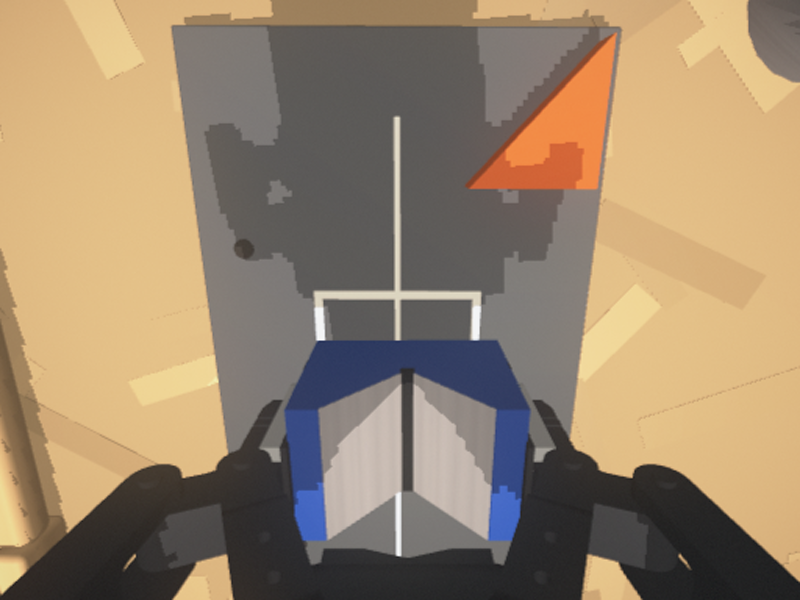

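Run:
```python
from h import *
C=cam('wrist')
W=lambda p:(np.array(p)+.5)*.64-.5
s=robot.state();Rt=R.from_quat(s['eef_rot']).as_matrix(); p0=s['tcp_pos']
for p in [(315,291),(481,291),(397,115),(397,300),(398,555)]:
    print(np.round((Rt.T@(onz(C,W(p),.012)-p0)*1000),1))
```

```text
[ 24.  -38.2 121.6]
[ 24.   31.2 121.7]
[ 92.4  -3.5 121.7]
[ 20.   -3.9 121.7]
[-116.    -4.2  121.7]
```

The wrist check puts the outline centre at tool (0, −3.6) mm, in agreement with the plan. Lowering.

```bash
python3 -m jog '[[[0,-4,15,0],[0,0,15,0],[0,0,6,0],[0,0,0,0],[0,0,0,0]]]'; python3 -m jog '[[[0,0,1.5,0],[0,0,1,0],[0,0,0,0],[0,0,0,0]]]'
```

```text
t: 12.78
tcp_pos: [0.6172, -0.0745, 0.0982]
eef_rot: [-0.68, 0.733, 0.0, -0.0]
ft_force: [-0.4, -1.6, -5.9]
grip_width: 0.0592
t: 13.12
tcp_pos: [0.6177, -0.0747, 0.0961]
eef_rot: [-0.68, 0.733, -0.0, 0.0]
ft_force: [-1.7, 0.1, -5.4]
grip_width: 0.0593
```

```bash
python3 -m jog '[[[0,1.2,2,0],[0,0,2,0],[0,0,0,0],[0,0,0,0]]]'; python3 -m jog '[[[0,0,1,0],[0,0,0.5,0],[0,0,0,0],[0,0,0,0]]]';  python3 -m jog '[[[0,0,0.7,0],[0,0,0,0],[0,0,0,0]]]'
```

```text
t: 13.45
tcp_pos: [0.616, -0.0745, 0.0913]
eef_rot: [-0.68, 0.733, 0.0, -0.0]
ft_force: [1.0, 0.3, -5.3]
grip_width: 0.0593
t: 13.78
tcp_pos: [0.6162, -0.0746, 0.09]
eef_rot: [-0.68, 0.733, 0.0, 0.0]
ft_force: [-0.4, 0.2, -5.5]
grip_width: 0.059
t: 14.03
tcp_pos: [0.6163, -0.0746, 0.0898]
eef_rot: [-0.68, 0.733, -0.0, 0.0]
ft_force: [-1.5, 0.4, -1.6]
grip_width: 0.0593
```

Contact is beginning: −5.5 to −1.6 N at the expected height. A touch more, then release.

```bash
python3 -m jog '[[[0,0,0.5,0],[0,0,0,0],[0,0,0,0]]]'; python3 -m jog '[[[0,0,0,0],[0,0,0,0],[0,0,0,0],[0,0,0,0],[0,0,0,0],[0,0,-10,0],[0,0,-30,0],[0,0,-30,0],[0,0,-30,0],[0,0,-10,0],[0,0,0,0]]]' 76;  python3 - <<'E'
from h import *
plan([.4343,.3629,.195],31)
save("w10",robot.snapshot("wrist"))
E
```

```text
t: 14.28
tcp_pos: [0.6163, -0.0747, 0.0898]
eef_rot: [-0.68, 0.733, -0.0, 0.0]
ft_force: [-4.2, 0.6, 6.4]
grip_width: 0.0591
t: 15.2
tcp_pos: [0.6183, -0.0751, 0.2034]
eef_rot: [-0.68, 0.733, -0.003, 0.002]
ft_force: [1.0, -0.0, -0.4]
grip_width: 0.0757
t 15.2 tcp [ 0.6183 -0.0751  0.2034] jaw 175.7 q6 -1.75 w 75.7 F [ 1.  -0.  -0.4]
shift [-423.1  216.1    6.2] |xy| 475.0 turn -0.616 q6 after ~ -2.36 +dq1 0.95
```

View pics/w10.png

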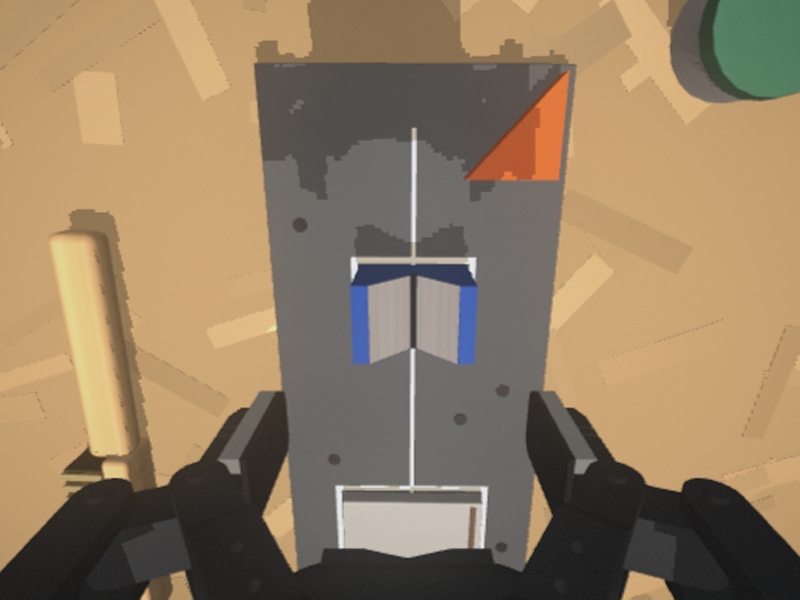

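The blue block stands centred on the chalk line, inside the small outline. Now over the red block.

```bash
python3 -m jog '[[[-32.5,16.6,0.5,0],[-32.5,16.6,0.5,0],[-32.5,16.6,0.5,0],[-32.5,16.6,0.5,0],[-32.5,16.6,0.5,0],[-32.5,16.6,0.5,0],[-32.5,16.6,0.5,0],[-32.5,16.6,0.5,0],[-32.5,16.6,0.5,0],[-32.5,16.6,0.5,0],[-32.5,16.6,0.5,0],[-32.5,16.6,0.5,0]]]' 66; python3 -m jog '[[[-33,17,0,0],[0,0,0,-0.12],[0,0,0,-0.12],[0,0,0,-0.12],[0,0,0,-0.12],[0,0,0,-0.136],[0,0,0,0]]]';python3 - <<'E'
from h import *
plan([.4343,.3629,.195],31)
save("w11",robot.snapshot("wrist"))
E
```

```text
t: 16.25
tcp_pos: [0.4446, 0.3301, 0.1908]
eef_rot: [-0.68, 0.733, 0.0, -0.002]
ft_force: [-0.2, -0.4, -0.1]
grip_width: 0.0662
t: 16.83
tcp_pos: [0.4311, 0.3628, 0.1908]
eef_rot: [0.869, -0.496, -0.001, 0.002]
ft_force: [-1.3, -0.1, -0.0]
grip_width: 0.0659
t 16.83 tcp [0.4311 0.3628 0.1908] jaw -149.4 q6 -1.55 w 65.9 F [-1.3 -0.1 -0. ]
shift [ 1.5 -2.8 -4.2] |xy| 3.0 turn -0.007 q6 after ~ -1.55 +dq1 0.14
```

View pics/w11.png

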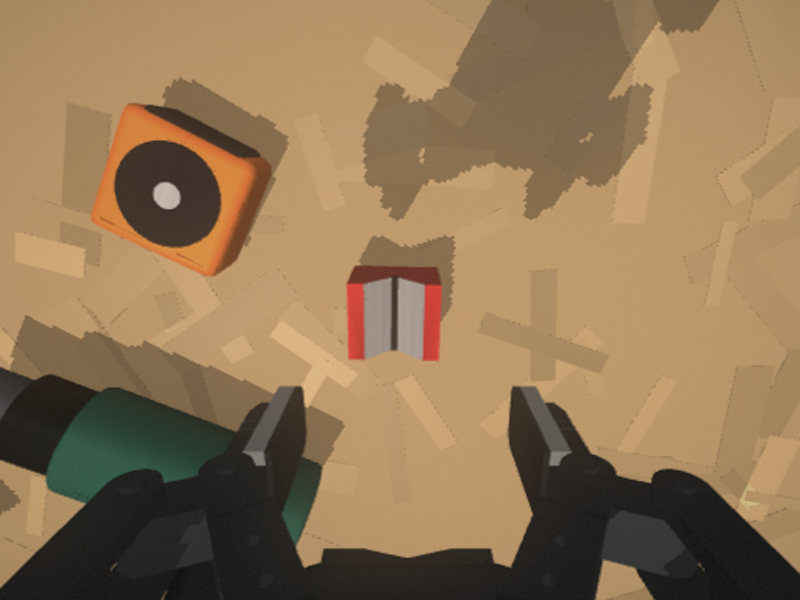

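Wrist view: the red block's top face has corners (347,284), (441,284), (438,359) and (349,359), square to the jaws. The drill lies at lower left, so I check its clearance.

Run:
```python
from h import *
np.set_printoptions(precision=4,suppress=True)
C=cam('wrist')
W=lambda p:(np.array(p)+.5)*.64-.5
s=robot.state();Rt=R.from_quat(s['eef_rot']).as_matrix(); p0=s['tcp_pos']
P=[(347,284),(441,284),(438,359),(349,359)]
X=np.array([onz(C,W(p),.038) for p in P]);e=np.roll(X,-1,0)-X
print(X.mean(0),np.linalg.norm(e,axis=1),np.degrees(np.arctan2(e[:,1],e[:,0])))
print(tri([(C,W(np.mean(P,0))),(cam('top'),np.array([71.5,337.5])/(800/300)+[60,90]-.3)]))
for p in [(323,462),(130,390),(290,540),(50,376)]: print("drill tool xy",np.round((Rt.T@(onz(C,W(p),.03)-p0)*1000),1))
plan([*X.mean(0)[:2],.074],31)
```

```text
[0.4356 0.3671 0.038 ] [0.0455 0.0396 0.0454 0.0396] [-149.7318  119.3621   30.2479  -60.4578]
(array([0.4347, 0.369 , 0.0264]), [np.float64(0.0014016978128863233), np.float64(0.0014016978128862279)])
drill tool xy [-88.9 -47.6 160.9]
drill tool xy [ -43.1 -149.2  160.6]
drill tool xy [-144.5  -70.6  160.8]
drill tool xy [ -34.7 -190.3  160.4]
t 16.88 tcp [0.4312 0.3628 0.191 ] jaw -149.7 q6 -1.54 w 66.3 F [-0.1 -1.   0.5]
shift [ -1.4  -6.3 117. ] |xy| 6.0 turn -0.013 q6 after ~ -1.55 +dq1 0.14
```

```bash
python3 -m jog '[[[-1.4,-5.8,20,0],[0,0,35,0],[0,0,35,0],[0,0,20,0],[0,0,6,0],[0,0,0,0],[0,0,0,0]]]' 66; python3 -m jog '[[[0,0,0,0],[0,0,0,0],[0,0,0,0],[0,0,0,0],[0,0,0,0],[0,0,0,0],[0,0,0,0]]]' 34 60
python3 - <<'E'
from h import *
C=cam('wrist');save("w12",robot.snapshot("wrist"))
plan([.4356,.3671,.074],30.3)
E
```

```text
t: 17.47
tcp_pos: [0.4366, 0.3675, 0.0771]
eef_rot: [0.867, -0.498, -0.0, 0.0]
ft_force: [0.9, 0.4, 0.9]
grip_width: 0.0657
t: 18.05
tcp_pos: [0.4374, 0.3681, 0.0789]
eef_rot: [0.868, -0.497, 0.001, -0.001]
ft_force: [-0.3, -1.2, 6.4]
grip_width: 0.0453
t 18.1 tcp [0.4374 0.3681 0.0789] jaw -149.6 q6 -1.54 w 45.5 F [-1.3  0.2  6.8]
shift [-0.1  2.1  4.9] |xy| 2.0 turn 0.001 q6 after ~ -1.54 +dq1 0.14
```

View pics/w12.png

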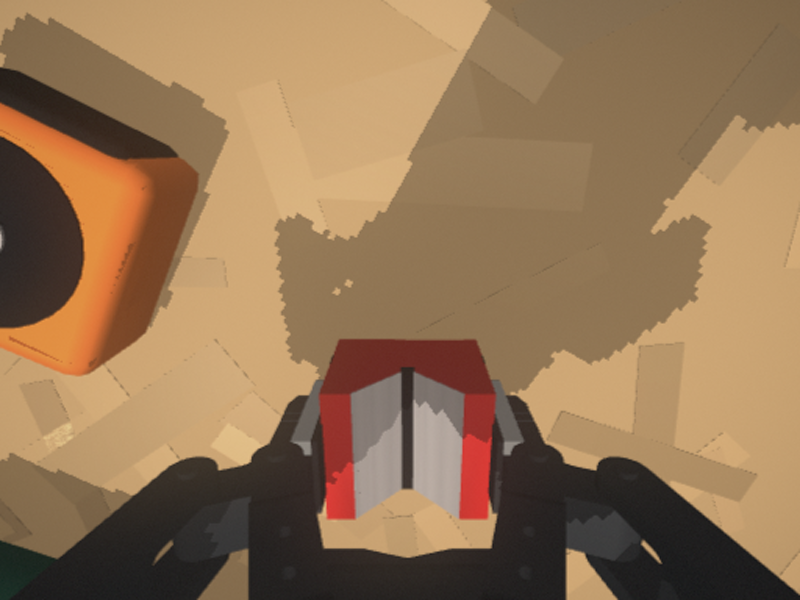

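```bash
python3 -m jog '[[[0,0,-3,0],[0,0,-10,0],[0,0,-30,0],[0,0,-30,0],[0,0,-15,0],[0,0,0,0]]]'
python3 - <<'E'
from h import *
C=cam('wrist')
W=lambda p:(np.array(p)+.5)*.64-.5
s=robot.state();Rt=R.from_quat(s['eef_rot']).as_matrix(); p0=s['tcp_pos']
for p in [(320,394),(495,394),(491,519),(325,519)]:
    print(np.round((Rt.T@(onz(C,W(p),p0[2]-.0409)-p0)*1000),1))
plan([.6285,.083,.165],175.7)
E
```

```text
t: 18.6
tcp_pos: [0.4384, 0.3687, 0.1694]
eef_rot: [0.868, -0.497, 0.002, -0.003]
ft_force: [0.6, 1.0, -4.1]
grip_width: 0.0449
[ 19.4 -22.4  41.1]
[19.7 23.1 40.7]
[-20.3  24.3  40.7]
[-20.7 -23.2  41.1]
t 18.6 tcp [0.4384 0.3687 0.1694] jaw -149.6 q6 -1.54 w 44.9 F [ 0.6  1.  -4.1]
shift [342.7 -19.4   4.5] |xy| 343.0 turn 0.605 q6 after ~ -0.94 +dq1 -0.43
```

```bash
python3 -m jog '[[[38,-2.2,0.5,0],[38,-2.2,0.5,0],[38,-2.2,0.5,0],[38,-2.2,0.5,0],[38,-2.2,0.5,0],[38,-2.2,0.5,0],[38,-2.2,0.5,0],[38,-2.2,0.5,0],[38.7,-2,0.5,0],[0,0,0,0.12],[0,0,0,0.12],[0,0,0,0.12]]]'; python3 -m jog '[[[0,0,0,0.12],[0,0,0,0.125],[0,0,10,0],[0,0,10,0],[0,0,0,0],[0,0,0,0]]]'
python3 - <<'E'
from h import *
plan([.6285,.083,.101],175.7)
save("w13",robot.snapshot("wrist"))
E
```

```text
t: 19.6
tcp_pos: [0.6261, 0.0804, 0.1582]
eef_rot: [0.762, -0.648, -0.001, 0.001]
ft_force: [-0.1, 0.5, -4.6]
grip_width: 0.0451
t: 20.1
tcp_pos: [0.6253, 0.0818, 0.1381]
eef_rot: [-0.681, 0.732, 0.001, -0.002]
ft_force: [-0.4, 0.1, -4.6]
grip_width: 0.045
t 20.1 tcp [0.6253 0.0818 0.1381] jaw 175.9 q6 -1.5 w 45.0 F [-0.4  0.1 -4.6]
shift [-1.4 -3.3 37.1] |xy| 4.0 turn 0.003 q6 after ~ -1.49 +dq1 0.13
```

View pics/w13.png

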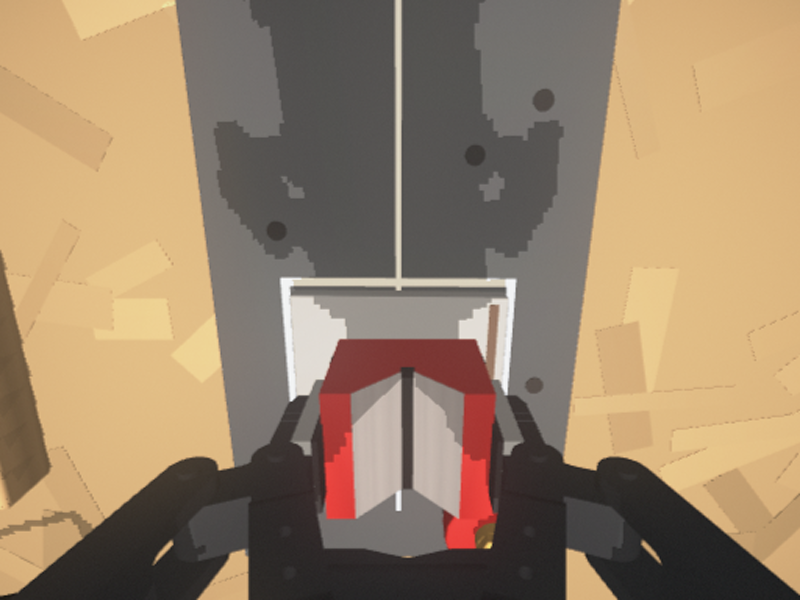

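Run:
```python
from h import *
C=cam('wrist')
W=lambda p:(np.array(p)+.5)*.64-.5
s=robot.state();Rt=R.from_quat(s['eef_rot']).as_matrix(); p0=s['tcp_pos']
for p,z in [((290,296),.022),((508,296),.022),((398,5),.012),((398,275),.012),((399,508),.012)]:
    print(np.round((Rt.T@(onz(C,W(p),z)-p0)*1000),1))
```

```text
[ 23.2 -47.6 117. ]
[ 23.2  41.6 117.2]
[129.6  -3.1 127.1]
[ 29.5  -3.6 127.1]
[-91.5  -3.7 127.1]
```

```bash
python3 -m jog '[[[-1.3,-3.6,14,0],[0,0,12,0],[0,0,4,0],[0,0,0,0],[0,0,0,0]]]'; python3 -m jog '[[[0,0,2,0],[0,0,0,0],[0,0,0,0]]]'
```

```text
t: 20.57
tcp_pos: [0.6303, 0.0829, 0.11]
eef_rot: [-0.68, 0.733, 0.0, -0.0]
ft_force: [0.3, 0.5, -5.0]
grip_width: 0.0451
t: 20.82
tcp_pos: [0.6307, 0.0828, 0.1089]
eef_rot: [-0.68, 0.733, -0.0, 0.0]
ft_force: [0.4, -0.2, -5.6]
grip_width: 0.0453
```

```bash
python3 -m jog '[[[0,1.8,3,0],[0,0,2.5,0],[0,0,0,0],[0,0,0,0]]]'; python3 -m jog '[[[0,0,1,0],[0,0,0.5,0],[0,0,0,0],[0,0,0,0]]]';python3 -m jog '[[[0,0,0.6,0],[0,0,0,0],[0,0,0,0]]]'
```

```text
t: 21.15
tcp_pos: [0.6283, 0.0829, 0.1026]
eef_rot: [-0.68, 0.733, 0.0, -0.0]
ft_force: [-0.7, 0.7, -5.0]
grip_width: 0.0453
t: 21.48
tcp_pos: [0.6286, 0.0829, 0.1013]
eef_rot: [-0.68, 0.733, 0.0, 0.0]
ft_force: [0.1, -0.5, -4.3]
grip_width: 0.0453
t: 21.73
tcp_pos: [0.6288, 0.0829, 0.1009]
eef_rot: [-0.68, 0.733, -0.0, 0.0]
ft_force: [-0.0, 0.1, -3.6]
grip_width: 0.0447
```

```bash
python3 -m jog '[[[0,0,0.7,0],[0,0,0,0],[0,0,0,0]]]'; python3 -m jog '[[[0,0,0.3,0],[0,0,0,0],[0,0,0,0]]]'
```

```text
t: 21.98
tcp_pos: [0.6288, 0.0829, 0.1009]
eef_rot: [-0.68, 0.733, -0.0, 0.0]
ft_force: [-2.2, -0.2, 4.3]
grip_width: 0.045
t: 22.23
tcp_pos: [0.6287, 0.0829, 0.1009]
eef_rot: [-0.68, 0.733, -0.0, 0.0]
ft_force: [-3.5, -0.1, 6.7]
grip_width: 0.0454
```

In contact. Releasing and rising.

```bash
python3 -m jog '[[[0,0,0,0],[0,0,0,0],[0,0,0,0],[0,0,0,0],[0,0,0,0],[0,0,-10,0],[0,0,-30,0],[0,0,-30,0],[0,0,-30,0],[0,0,0,0]]]' 62;  python3 - <<'E'
from h import *
np.set_printoptions(precision=4,suppress=True)
plan([.528,-.354,.20],100.6)
save("w14",robot.snapshot("wrist"))
im=robot.snapshot("top"); save("t14",im,(200,80,460,275))
robot.snapshot("scene")
for th in ["pipe_c"]:
  o=[(cam(n),robot.tip_of(th,n)[0]['uv']) for n in("top","scene")]; print(th,o[0][1],o[1][1],tri(o))
E
```

```text
t: 23.07
tcp_pos: [0.6318, 0.083, 0.2076]
eef_rot: [-0.68, 0.733, -0.004, 0.004]
ft_force: [1.5, -0.0, 0.6]
grip_width: 0.0621
t 23.07 tcp [0.6318 0.083  0.2076] jaw 175.7 q6 -1.49 w 62.1 F [ 1.5 -0.   0.6]
shift [443.5  71.1   6.3] |xy| 449.0 turn 1.311 q6 after ~ -0.18 +dq1 -0.6
pipe_c [401.0, 180.0] [118.1, 174.6] (array([ 0.5301, -0.3554,  0.025 ]), [np.float64(0.0011342277548514704), np.float64(0.001134227754851663)])
```

View pics/w14.png

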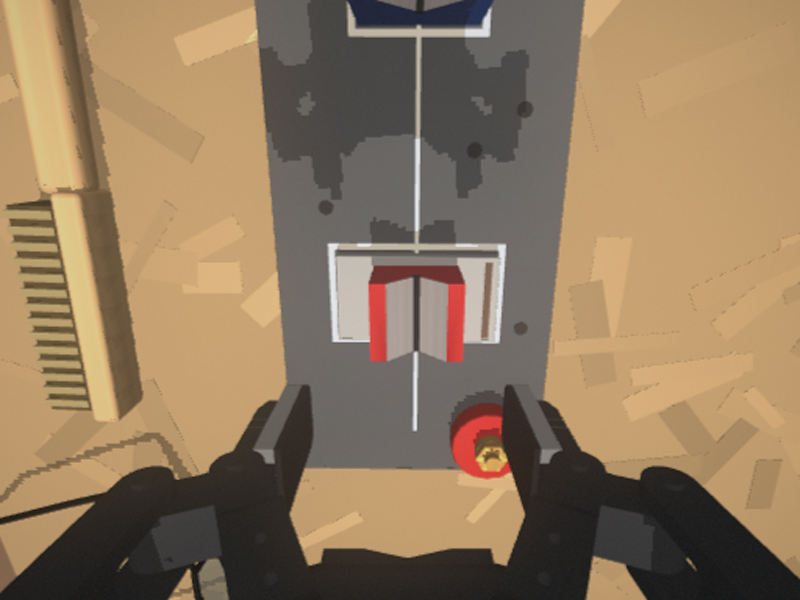

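View pics/t14.png

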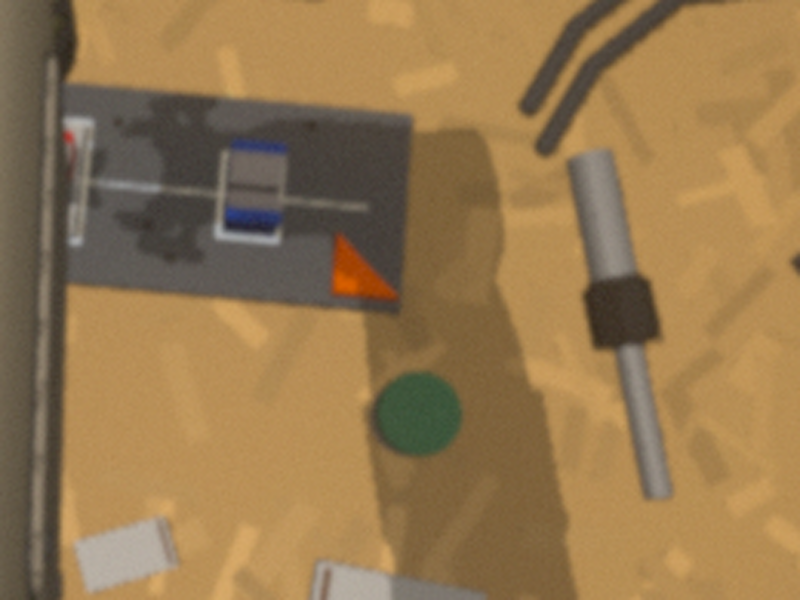

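The red block stands centred on the packing, and its V is on the chalk line. In the top crop, the pipe's thick end is at (592,155), socket at (622,312) and thin end at (657,495). Going over the socket.

```bash
python3 -m jog '[[[37,5.9,0.5,0],[37,5.9,0.5,0],[37,5.9,0.5,0],[37,5.9,0.5,0],[37,5.9,0.5,0],[37,5.9,0.5,0],[37,5.9,0.5,0],[37,5.9,0.5,0],[37,5.9,0.5,0],[37,5.9,0.5,0],[37,5.9,0.5,0],[37,5.9,0.5,0]]]' 70; python3 -m jog '[[[0,0,0,0.12],[0,0,0,0.12],[0,0,0,0.12],[0,0,0,0.12],[0,0,0,0.12],[0,0,0,0.12],[0,0,0,0.12],[0,0,0,0.12],[0,0,0,0.12],[0,0,0,0.12],[0,0,0,0.11],[0,0,0,0]]]';python3 - <<'E'
from h import *
C=cam('top');T=lambda p:np.array(p)/(800/260)+[200,80]-.3
a=onz(C,T((592,155)),.018);b=onz(C,T((657,495)),.018);print(a,b,np.degrees(np.arctan2(*(a-b)[[1,0]])),np.linalg.norm(a-b))
plan([.529,-.355,.20],100.6)
save("w15",robot.snapshot("wrist"))
E
```

```text
t: 24.32
tcp_pos: [0.5236, -0.3557, 0.1921]
eef_rot: [-0.68, 0.733, 0.001, -0.0]
ft_force: [0.4, -0.3, -0.7]
grip_width: 0.07
t: 25.32
tcp_pos: [0.5243, -0.354, 0.1921]
eef_rot: [-0.092, 0.996, 0.001, -0.001]
ft_force: [-0.1, 0.1, -0.1]
grip_width: 0.0702
[ 0.65291059 -0.34131601  0.018     ] [ 0.3899772  -0.37878351  0.018     ] 8.109939500385817 0.26558950015164534
t 25.32 tcp [ 0.5243 -0.354   0.1921] jaw 100.5 q6 -0.9 w 70.2 F [-0.1  0.1 -0.1]
shift [-4.5 -1.8 -7.9] |xy| 5.0 turn -0.002 q6 after ~ -0.91 +dq1 0.13
```

View pics/w15.png

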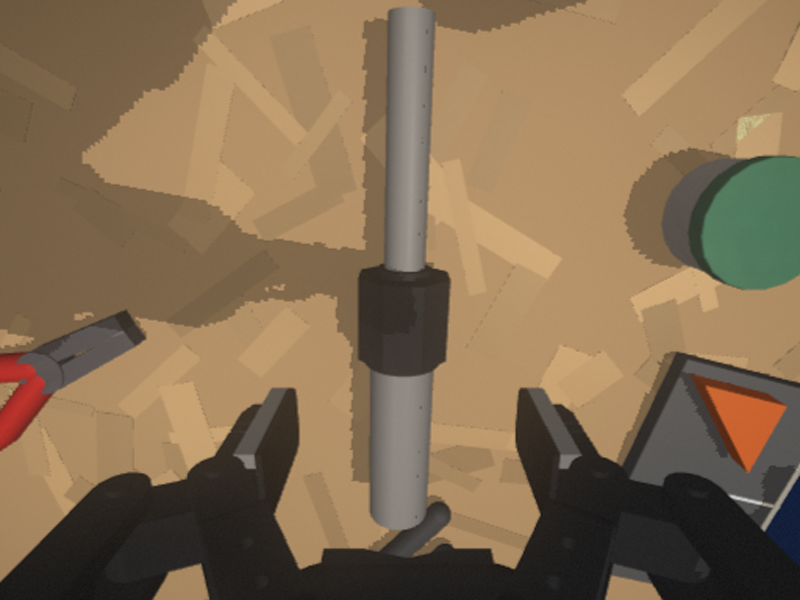

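Wrist view: the pipe runs nearly straight up the picture. Its axis goes from (411,12) at the thin end to (398,520) at the thick end, and the socket spans rows 268–376 and columns 359–450.

Run:
```python
from h import *
C=cam('wrist')
W=lambda p:(np.array(p)+.5)*.64-.5
s=robot.state();Rt=R.from_quat(s['eef_rot']).as_matrix(); p0=s['tcp_pos']
f=lambda p,z:Rt.T@(onz(C,W(p),z)-p0)*1000
A=[f(p,.023) for p in [(411,10),(405,268),(401,378),(398,520)]]
print(np.round(A,1)); d=A[0]-A[-1]; print("axis angle vs tool x deg",np.degrees(np.arctan2(d[1],d[0])))
# socket top flat (z=.046): half width 9.5; rear/front edges
for p in [(380,265),(425,265),(380,374),(425,376)]: print("top flat",np.round(f(p,.046),1))
for p in [(359,272),(450,272),(362,366),(446,366)]: print("side z.0325",np.round(f(p,.0325),1))
print("cam tip", robot.tip_of("pipe_c","wrist"))
```

```text
[[ 138.6    2.   169.5]
 [  22.7   -0.7  169.3]
 [ -39.9   -2.9  169.2]
 [-136.8   -5.1  169. ]]
axis angle vs tool x deg 1.4672394786008984
top flat [ 29.6 -12.2 146.3]
top flat [ 29.6   8.7 146.3]
top flat [-26.1 -13.1 146.2]
top flat [-27.2   9.4 146.2]
side z.0325 [ 22.9 -23.4 159.7]
side z.0325 [ 22.9  21.6 159.8]
side z.0325 [-28.1 -23.4 159.7]
side z.0325 [-28.1  21.  159.8]
cam tip [{'uv': [257.4, 203.4], 'p': 0.56}]
```

```bash
python3 -m jog '[[[-10,-1.3,20,0.025],[0,0,35,0],[0,0,35,0],[0,0,20,0],[0,0,9,0],[0,0,0,0],[0,0,0,0]]]' 70
python3 - <<'E'
from h import *
plan([.529,-.355,.074],98.6)
save("w16",robot.snapshot("wrist"))
E
```

```text
t: 26.0
tcp_pos: [0.5351, -0.3541, 0.0749]
eef_rot: [-0.081, 0.997, 0.0, -0.0]
ft_force: [-0.5, -1.1, 1.2]
grip_width: 0.0698
t 26.0 tcp [ 0.5351 -0.3541  0.0749] jaw 99.3 q6 -0.87 w 69.8 F [-0.5 -1.1  1.2]
shift [6.2 0.1 0.9] |xy| 6.0 turn 0.012 q6 after ~ -0.86 +dq1 0.12
```

View pics/w16.png

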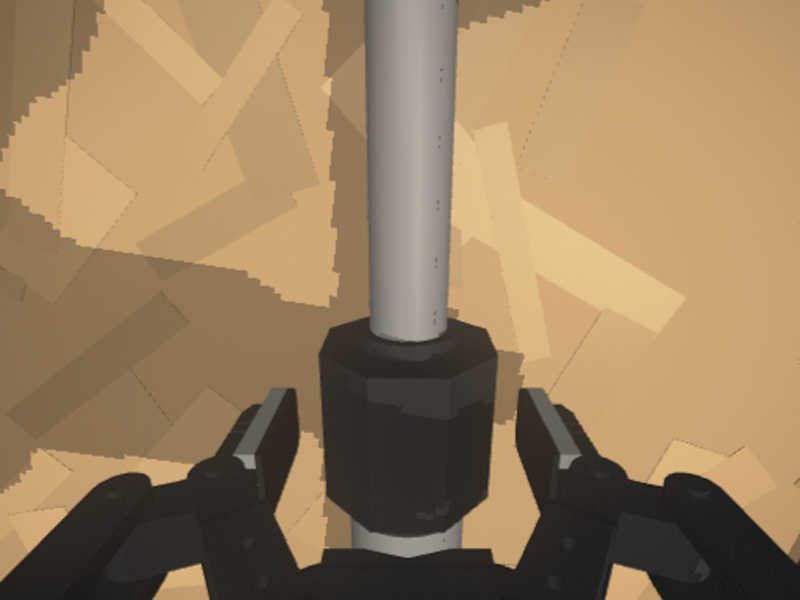

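```bash
python3 -m jog '[[[0,0,0,0],[0,0,0,0],[0,0,0,0],[0,0,0,0],[0,0,0,0],[0,0,0,0],[0,0,0,0]]]' 36 90
python3 - <<'E'
from h import *
C=cam('wrist')
W=lambda p:(np.array(p)+.5)*.64-.5
s=robot.state();Rt=R.from_quat(s['eef_rot']).as_matrix(); p0=s['tcp_pos']
f=lambda p,z:Rt.T@(onz(C,W(p),z)-p0)*1000
print(np.round([f((367,379),.046),f((450,379),.046),f((374,532),.046),f((450,532),.046)],1), s['moment'])
save("w17",robot.snapshot("wrist"))
E
python3 -m jog '[[[0,0,-2,0],[0,0,-5,0],[0,0,-10,0],[0,0,0,0],[0,0,0,0]]]'
python3 - <<'E'
from h import *
s=robot.state();print(s['moment'],s['ft_force'])
save("w18",robot.snapshot("wrist"))
save("s18",robot.snapshot("scene"),(50,100,250,250))
E
```

```text
t: 26.63
tcp_pos: [0.536, -0.3546, 0.0771]
eef_rot: [-0.081, 0.997, -0.001, 0.001]
ft_force: [-0.1, 1.4, 6.2]
grip_width: 0.0447
[[ 29.2  -9.1  31.1]
 [ 29.2  10.3  31. ]
 [-15.6  -8.4  31.2]
 [-15.5  11.6  31.1]] [ 0.2675857   0.13381384 -0.00504619]
t: 27.1
tcp_pos: [0.5353, -0.3543, 0.0923]
eef_rot: [-0.08, 0.997, -0.0, 0.0]
ft_force: [0.8, 0.4, -8.2]
grip_width: 0.0444
[-0.033953   -0.02909248 -0.08902093] [ 0.76394766  0.38652535 -8.1808183 ]
```

View pics/w18.png

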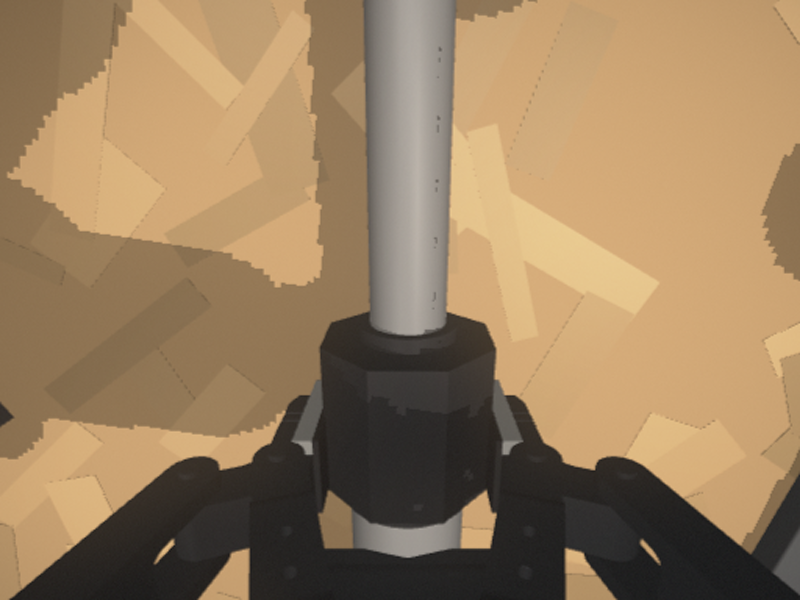

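View pics/s18.png

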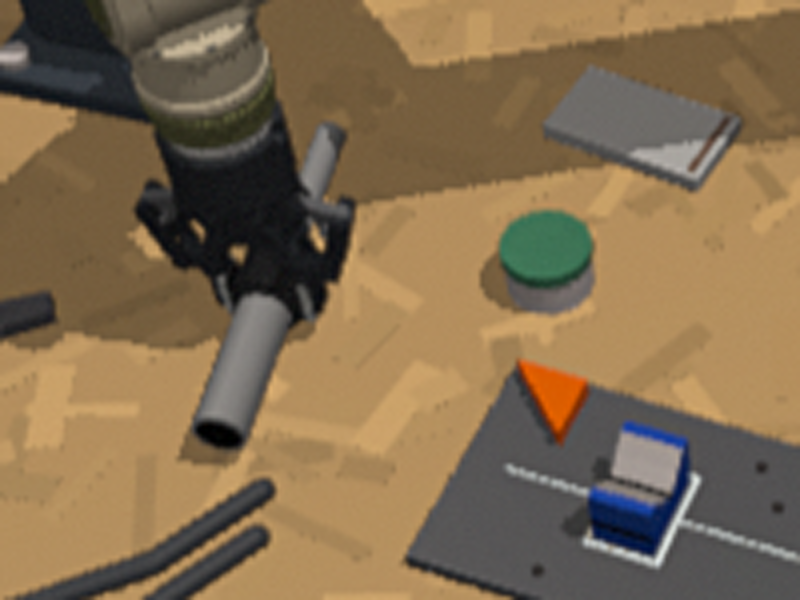

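View pics/w17.png

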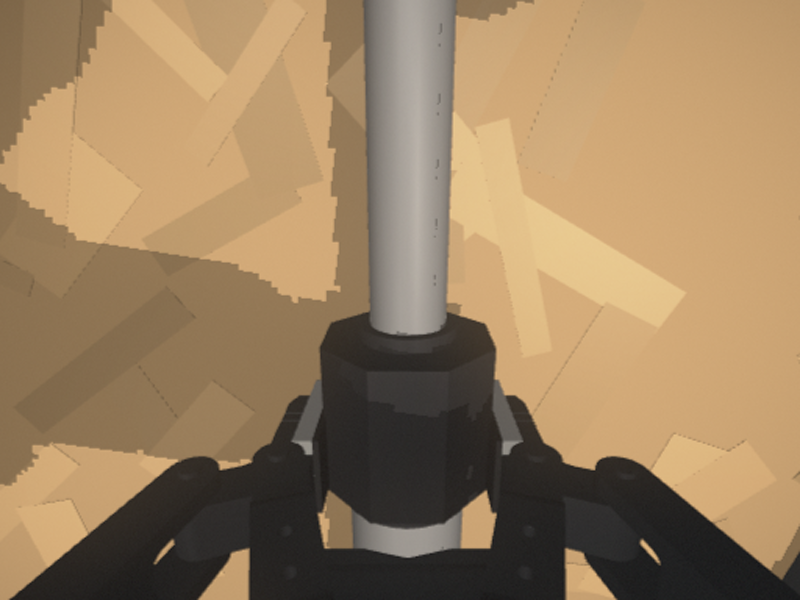

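No slip between before and after the lift, and the wrist moment is small, so the grip is near the balance. Working out the placing pose.

Run:
```python
from h import *
C=cam('wrist')
W=lambda p:(np.array(p)+.5)*.64-.5
s=robot.state();Rt=R.from_quat(s['eef_rot']).as_matrix(); p0=s['tcp_pos']
f=lambda p,z:Rt.T@(onz(C,W(p),z)-p0)*1000
z=p0[2]-.0311
A=np.array([f((367,371),z),f((450,371),z),f((374,523),z),f((450,523),z)]);print(np.round(A,1),A.mean(0))
B=[f(p,p0[2]-.054) for p in [(411,5),(408,330),(407,540)]];print(np.round(B,1))
c=A.mean(0)[0]/1000
h=np.radians(85.7); tgt=np.array([.6225,.0041])-c*np.array([np.cos(h),np.sin(h)])
print(tgt); plan([*tgt,.17],-4.3)
```

```text
[[ 31.2  -9.1  31.1]
 [ 31.3  10.3  31.1]
 [-12.6  -8.4  31.1]
 [-12.6  11.5  31.1]] [ 9.33442806  1.08436652 31.10256226]
[[111.4   1.1  54. ]
 [ 32.7   0.5  54. ]
 [-40.4   0.3  54. ]]
[ 0.62180012 -0.00520815]
t 27.2 tcp [ 0.5349 -0.3539  0.0915] jaw 99.2 q6 -0.87 w 44.6 F [-0.2  0.3 -7. ]
shift [-141.7  330.3  -78.4] |xy| 359.0 turn -1.335 q6 after ~ -2.21 +dq1 0.7
```

```bash
python3 -m jog '[[[0,0,-35,0],[0,0,-35,0],[0,0,-30,0],[-15.7,36.7,0,0],[-15.7,36.7,0,0],[-15.7,36.7,0,0],[-15.7,36.7,0,0],[-15.7,36.7,0,0],[-15.7,36.7,0,0],[-15.7,36.7,0,0],[-15.7,36.7,0,0],[-15.7,36.7,0,0]]]'; python3 -m jog '[[[0,0,0,0.113],[0,0,0,0.113],[0,0,0,0.113],[0,0,0,0.113],[0,0,0,0.113],[0,0,0,0.113],[0,0,0,0.113],[0,0,0,0.113],[0,0,0,0.113],[0,0,0,0.113],[0,0,0,0.113],[0,0,0,0.113]]]';python3 -m jog '[[[0,0,0,0.113],[0,0,0,0.113],[0,0,0,0.113],[0,0,0,0.112],[0,0,0,0],[0,0,0,0]]]';python3 - <<'E'
from h import *
plan([.6218,-.0052,.125],-4.3)
save("w19",robot.snapshot("wrist"))
save("s19",robot.snapshot("scene"),(120,130,370,320))
E
```

```text
t: 28.2
tcp_pos: [0.6212, -0.0033, 0.1913]
eef_rot: [-0.08, 0.997, 0.0, -0.0]
ft_force: [0.6, 0.7, -7.4]
grip_width: 0.0444
t: 29.2
tcp_pos: [0.621, -0.0052, 0.1911]
eef_rot: [0.565, 0.825, -0.0, -0.001]
ft_force: [-0.2, -0.3, -6.3]
grip_width: 0.0444
t: 29.7
tcp_pos: [0.6211, -0.0053, 0.1912]
eef_rot: [0.732, 0.681, -0.0, -0.0]
ft_force: [-0.5, 1.3, -7.0]
grip_width: 0.0447
t 29.7 tcp [ 0.6211 -0.0053  0.1912] jaw -4.1 q6 1.51 w 44.7 F [-0.5  1.3 -7. ]
shift [ 0.1  0.7 66.2] |xy| 1.0 turn 0.003 q6 after ~ 1.51 +dq1 0.13
```

View pics/w19.png

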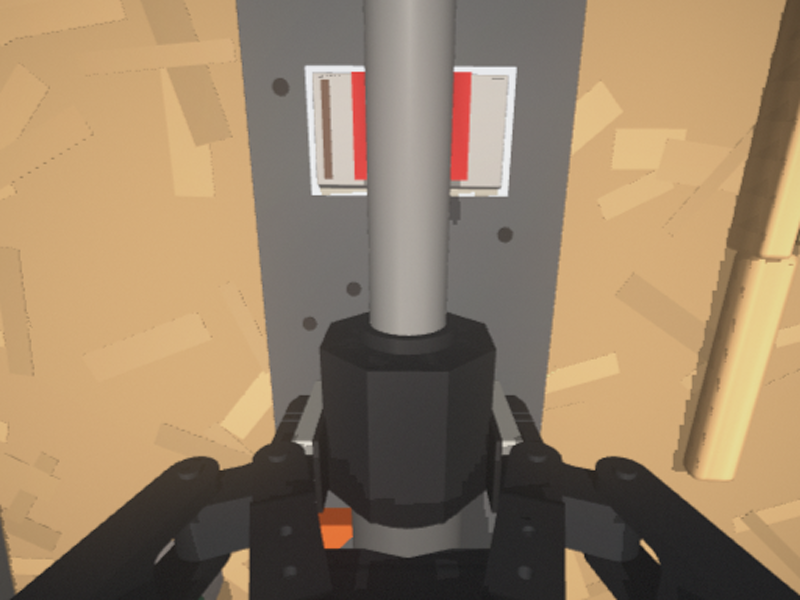

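View pics/s19.png

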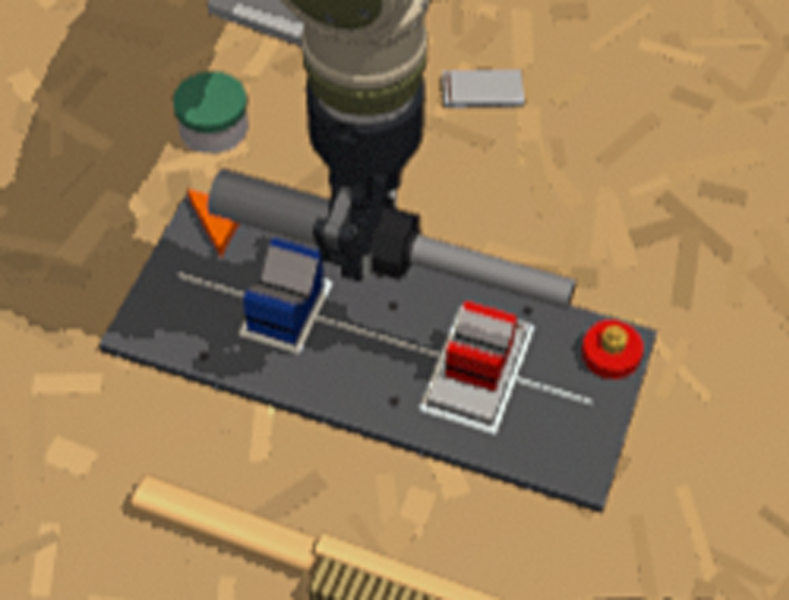

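The pipe is the right way round, thin end over the red block, and in line with it: pipe column 409, block centre 411. Lowering.

```bash
python3 -m jog '[[[0,0.5,30,0],[0,0,25,0],[0,0,6,0],[0,0,0,0],[0,0,0,0],[0,0,0,0]]]'
python3 - <<'E'
from h import *
plan([.6218,-.0052,.1139],-4.3)
save("w20",robot.snapshot("wrist"))
E
```

```text
t: 30.3
tcp_pos: [0.6231, -0.0055, 0.1325]
eef_rot: [0.733, 0.68, 0.001, 0.001]
ft_force: [0.1, -0.1, -6.7]
grip_width: 0.0443
t 30.3 tcp [ 0.6231 -0.0055  0.1325] jaw -4.3 q6 1.51 w 44.3 F [ 0.1 -0.1 -6.7]
shift [ 0.2 -1.4 18.6] |xy| 1.0 turn 0.001 q6 after ~ 1.51 +dq1 0.13
```

View pics/w20.png

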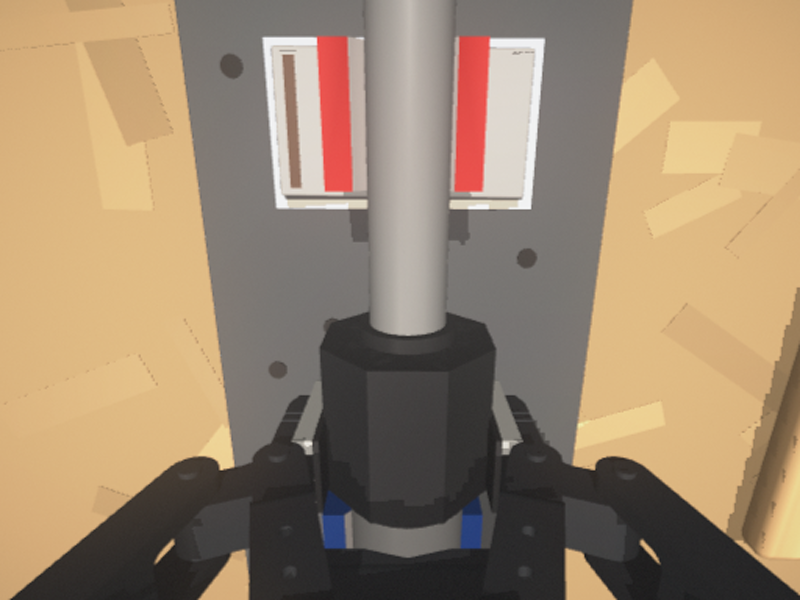

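The V edges show evenly on both sides of the pipe. Lowering slowly.

```bash
python3 -m jog '[[[0,-1,6,0],[0,0,5,0],[0,0,2,0],[0,0,0,0],[0,0,0,0]]]'; python3 -m jog '[[[0,0,1.5,0],[0,0,1,0],[0,0,0,0],[0,0,0,0]]]'
```

```text
t: 30.77
tcp_pos: [0.6207, -0.0052, 0.1175]
eef_rot: [0.733, 0.68, -0.0, -0.0]
ft_force: [-0.4, -0.6, -7.2]
grip_width: 0.0444
t: 31.1
tcp_pos: [0.621, -0.0052, 0.1153]
eef_rot: [0.733, 0.68, 0.0, -0.0]
ft_force: [-0.4, 0.5, -7.3]
grip_width: 0.0446
```

```bash
python3 -m jog '[[[0,0.8,0.8,0],[0,0,0,0],[0,0,0,0]]]'; python3 -m jog '[[[0,0,0.8,0],[0,0,0,0],[0,0,0,0]]]'; python3 -m jog '[[[0,0,0.5,0],[0,0,0,0],[0,0,0,0]]]'
python3 - <<'E'
from h import *
save("w21",robot.snapshot("wrist"))
save("s21",robot.snapshot("scene"),(120,130,370,320)); print(robot.state()['moment'])
E
```

```text
t: 31.35
tcp_pos: [0.6218, -0.0053, 0.1145]
eef_rot: [0.733, 0.68, 0.0, -0.0]
ft_force: [1.2, 3.9, -6.8]
grip_width: 0.0445
t: 31.6
tcp_pos: [0.6219, -0.0053, 0.114]
eef_rot: [0.733, 0.68, 0.0, 0.0]
ft_force: [-0.7, 0.6, -4.3]
grip_width: 0.0443
t: 31.85
tcp_pos: [0.6219, -0.0053, 0.1139]
eef_rot: [0.733, 0.68, 0.0, 0.0]
ft_force: [-3.2, 0.6, 1.2]
grip_width: 0.0447
[-0.17724454  0.53570113  0.092959  ]
```

View pics/s21.png

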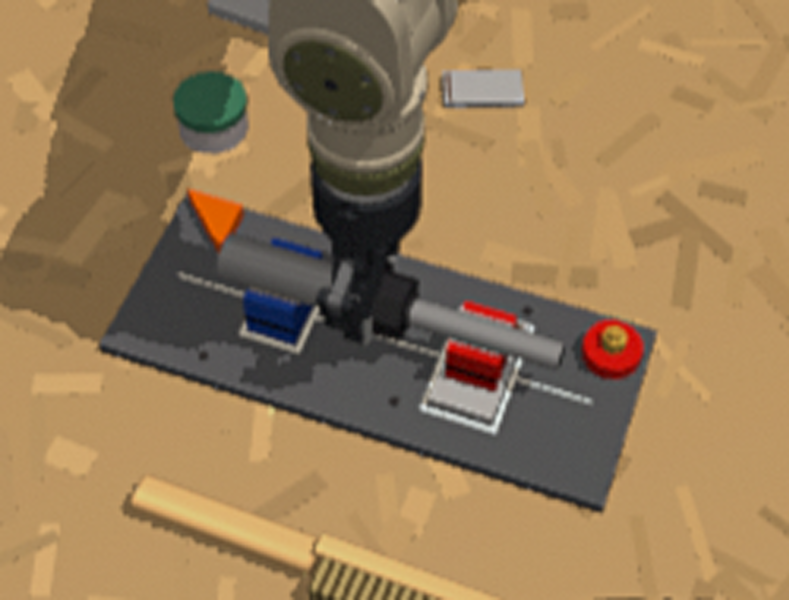

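The pipe bears at exactly the expected height, TCP 0.1139 m. Releasing.

```bash
python3 -m jog '[[[0,0,0,0],[0,0,0,0],[0,0,0,0],[0,0,0,0],[0,0,0,0],[0,0,0,0]]]' 66
python3 - <<'E'
from h import *
save("w22",robot.snapshot("wrist"))
E
python3 -m jog '[[[0,0,-8,0],[0,0,-20,0],[0,0,-35,0],[0,0,-35,0],[0,0,-30,0],[0,0,0,0],[0,0,0,0]]]'
python3 - <<'E'
from h import *
plan([.50,-.005,.24],-4.3)
save("w23",robot.snapshot("wrist"))
save("s23",robot.snapshot("scene"),(120,130,370,320))
E
```

```text
t: 32.45
tcp_pos: [0.6219, -0.0053, 0.1132]
eef_rot: [0.733, 0.68, 0.0, 0.0]
ft_force: [-0.5, -0.3, 1.0]
grip_width: 0.0661
t: 33.08
tcp_pos: [0.6231, -0.0055, 0.2445]
eef_rot: [0.733, 0.68, 0.002, 0.002]
ft_force: [-0.7, 0.5, -0.6]
grip_width: 0.0663
t 33.08 tcp [ 0.6231 -0.0055  0.2445] jaw -4.3 q6 1.51 w 66.3 F [-0.7  0.5 -0.6]
shift [  -8.7 -122.8    3.8] |xy| 123.0 turn 0.0 q6 after ~ 1.51 +dq1 0.13
```

View pics/w23.png

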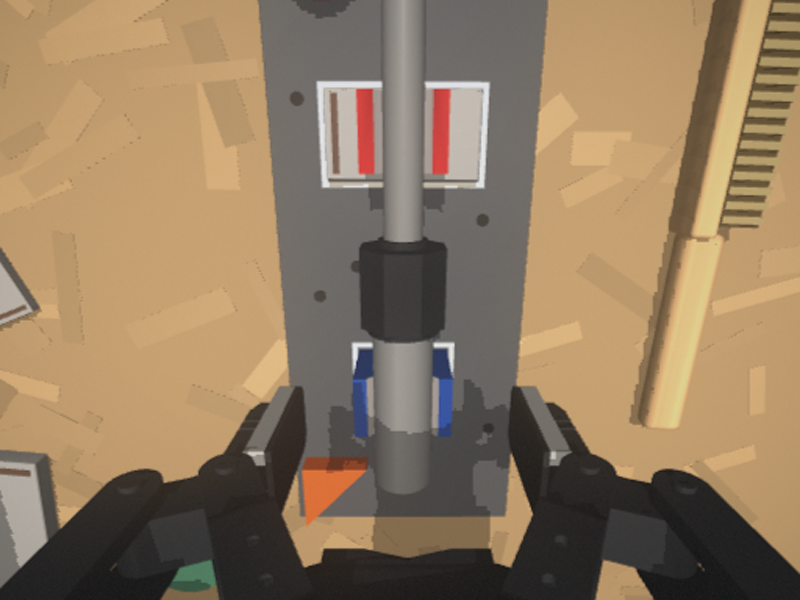

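View pics/s23.png

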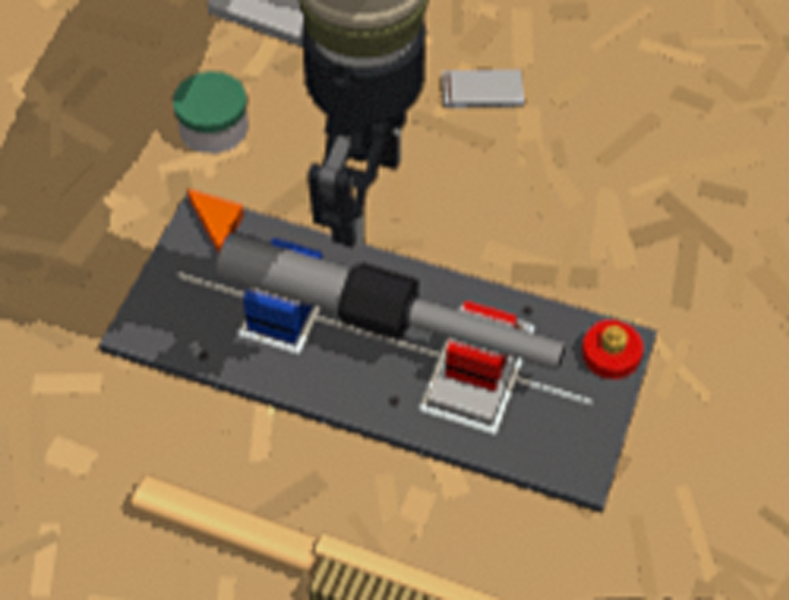

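The pipe lies in both V's with the socket between the blocks. I move aside for an unobstructed check.

```bash
python3 -m jog '[[[30,-25,0,0],[30,-25,0,0],[30,-25,0,0],[30,-25,0,0],[30,-25,0,0],[30,-25,0,0],[30,-15,0,0],[30,-10,0,0],[0,0,0,0],[0,0,0,0]]]'
python3 - <<'E'
from h import *
np.set_printoptions(precision=4,suppress=True)
t=robot.snapshot("top");s=robot.snapshot("scene")
save("t24",t,(150,80,350,230));save("s24",s,(140,150,340,300))
for th in ["pipe_c","blue_c","red_c","packing_c","tape_c","tin_c"]:
  o={n:robot.tip_of(th,n) for n in("top","scene")}
  print(th,[[np.round(d['uv'],1).tolist() for d in o[n][:2]] for n in o], tri([(cam(n),o[n][0]['uv']) for n in o]) if all(o.values()) else '')
E
```

```text
t: 34.02
tcp_pos: [0.4637, 0.2482, 0.2398]
eef_rot: [0.732, 0.681, -0.001, -0.0]
ft_force: [-0.2, 0.2, -0.4]
grip_width: 0.066
pipe_c [[[247.1, 132.2]], [[239.1, 225.9]]] (array([0.6271, 0.0053, 0.0644]), [np.float64(0.0014689700485303707), np.float64(0.0014689700485303228)])
blue_c [[[284.1, 143.7], [335.7, 213.9]], [[210.0, 222.9]]] (array([ 0.6121, -0.0779,  0.0247]), [np.float64(0.0029444960911160518), np.float64(0.0029444960911160245)])
red_c [[[214.3, 136.2], [247.2, 134.9]], [[273.1, 240.1]]] (array([0.6251, 0.0849, 0.0339]), [np.float64(0.0017238925878774413), np.float64(0.001723892587877424)])
packing_c [[[215.9, 136.0], [327.6, 283.2]], [[271.0, 244.3], [209.2, 131.7]]] (array([0.6296, 0.0819, 0.021 ]), [np.float64(0.0013065787382787511), np.float64(0.0013065787382787134)])
tape_c [[[249.9, 144.5], [92.5, 165.9]], [[392.7, 248.0], [273.0, 239.1]]] (array([0.6141, 0.1709, 0.1361]), [np.float64(0.17409024910824022), np.float64(0.17409024910824028)])
tin_c [[[333.1, 213.3]], [[185.8, 162.7]]] (array([ 0.4492, -0.1935,  0.0341]), [np.float64(0.002123444221772087), np.float64(0.002123444221772058)])
```

View pics/t24.png

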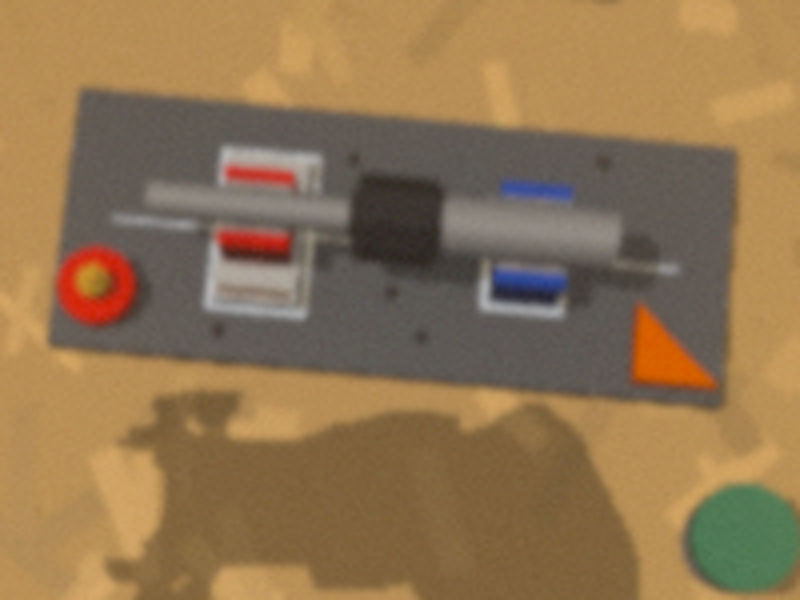

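View pics/s24.png

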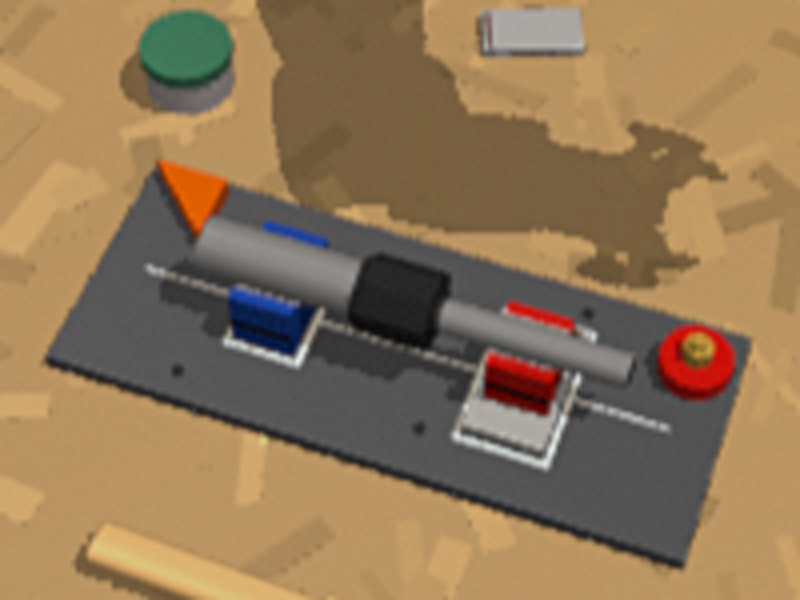

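Run:
```python
from h import *
np.set_printoptions(precision=4,suppress=True)
T=lambda p:np.array(p)/4+[150,80]-.4
S=lambda p:np.array(p)/4+[140,150]-.4
X={}
for n,a,b in [("thin",(148,196),(625,367)),("thin-sock",(352,213),(444,323)),("thick-sock",(441,224),(360,290)),("thick",(618,240),(205,245)),("sock",(397,219),(401,300))]:
    X[n]=tri([(cam('top'),T(a)),(cam('scene'),S(b))])[0]; print(n,X[n])
d=X['thin']-X['thick'];print("tilt deg",np.degrees(np.arcsin(d[2]/np.linalg.norm(d))),np.linalg.norm(d))
u=np.array([np.cos(np.radians(85.7)),np.sin(np.radians(85.7))])
print("to red",(np.array([.6287,.0829])-X['sock'][:2])@u,"to blue",(np.array([.6163,-.0747])-X['sock'][:2])@u)
C=cam('top');Cs=cam('scene')
print("tape t0 px 91,163.2 now",robot.find_in('tape_c','scene')[:1],robot.find_in('tape_c','top')[:2])
save("tape",robot.snapshot("top"),(60,130,160,205))
print("t",robot.state()['t'])
```

```text
thin [0.633  0.1418 0.0642]
thin-sock [0.6271 0.03   0.0562]
thick-sock [ 0.6204 -0.0219  0.0605]
thick [ 0.6131 -0.1219  0.0592]
sock [0.6222 0.0034 0.0625]
tilt deg 1.1017251377560628 0.26457073725601565
to red 0.07974059207516139 to blue -0.07834552118104332
tape t0 px 91,163.2 now [{'uv': [393.1, 248.8], 'p': 0.57}] [{'uv': [88.9, 155.6], 'p': 0.55}]
t 34.8667
```

The socket centre is about 79 mm from each block. Heights fit 59.8 mm above the bench within the measuring error, and the tape and tin are where they were. Handing in.

```bash
python3 -c "
from rig import robot
print(robot.finish_job())"
```

```text
the job is handed in; nothing more can be done
None
```

The pipe is set up on the welding plate and the job was handed in at about 35 s of the 102 s allowed. No verdict is reported.

**What was done**
- I laid the middle-sized packing in the long outline.
- I stood the blue block in the small outline and the red block on the middle of the packing.
- I laid the pipe in both V's, thick end on blue and thin end on red, then let go and moved the arm clear.

**Last checks**
- **Outlines:** The wrist pictures show the blocks and packing centred in their outlines and on the chalk line.
- **Pipe height:** The pipe took load at the gripper height worked out beforehand for it lying in both V's.
- **Socket:** It came out about 78 mm from the blue block's centre and 80 mm from the red block's, touching neither.
- **Tape and tin:** The arm did not touch either one. The tape's place in the scene picture is unchanged. The tin was located only after the job, since its first measurement failed, so I have no before-and-after figure for it.

**Disagreements**
- **Level:** Two-view measurement of the pipe's ends gave 1.1° of tilt. That is inside the 2° limit but not a clean zero. I put it down to the roughly 2 mm calibration error, since the height matched.
- **Axis height:** The same views put the axis at 56–64 mm above the bench, against the expected 59.8 mm.
- **False finds:** The detector's top picks for the tin in the first top view and the tape in the last one were wrong, so I did not use them.

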